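# Dress the model stage: set pieces under the strip, lamps on the fly bar

### The job

Dress the model theatre: fit every set piece that is there into its bay (column left, doorway wall middle, stepped monument right) by tucking one end of its base plate under the front strip and levelling it until the plate lies flat on the bay's floor. Hook first the cone-shaded lamp over the plain left end of the bar and slide it along, without lifting it off, onto the far black mark, then the drum-shaded lamp the same way onto the near mark, and leave both hanging still. Knock over none of the bottles and jars.

Things in the scene. Friction and masses are not known exactly. Their poses are not given: they have to be found in the camera images.
- stage: Fixed plywood model theatre, 241 mm deep (x -66 to +175), 350 mm wide. Origin: on the bench top under the middle bay's centre; x away from the robot (turned up to 8 degrees), y left, z up. Three bays side by side, 90 mm apart in y; deck round them at z = 27 mm; a fly bar behind.
- front_strip (a point): Middle of the rear lower edge of the dark strip that overhangs the front (robot's end) of all bays, at stage x = -35, z = 33 mm; top at 39 mm, reaching forward to x = -66. It covers the first 14 mm of each bay, 15 mm above the floor, leaving an opening 84 mm long. A base plate goes in only with its near edge tilted down under the strip, then levelled.
- bay_left (a point): Centre of the floor of the left bay, axes as the stage's. Each bay is 98 mm long (x -49 to +49), part of it under the front strip, 78 mm wide (y), its floor at z = 18 mm, 9 mm below the deck.
- bay_middle (a point): Centre of the floor of the middle bay, the same size.
- bay_right (a point): Centre of the floor of the right bay, the same size.
- rail_load (a point): Point on the fly bar's axis at its plain left end, stage y = +110 mm. The bar: round steel, 12 mm thick, along y at stage x = 150, z = 175 mm, between posts (18 mm square, to z = 187 mm) at y = -165 and +165. The plain end is left of y = +70. Come from the robot's side: hook tip over the bar, shade passing below it.
- mark_near (a point): Point on the bar's axis, middle of the near black sleeve (34 mm long), stage y = -10 mm.
- mark_far (a point): Point on the bar's axis, middle of the far (right-hand) black sleeve (34 mm long), stage y = -100 mm.
- piece_door: Loose set piece, 75 mm high, 0.16 kg, on a base plate 92 (x) x 72 (y) x 8 mm; may be turned end for end; may be absent. Origin: centre of the underside, z up. Grip its upright across x at mid-plate, below the overhanging cap. Upright: white wall with a doorway, 10 mm thick (x), 60 mm wide (y), 8 to 68 mm high; cap 20 mm (x) above.
- piece_column: Loose set piece, 75 mm high, 0.16 kg, on a base plate 92 (x) x 72 (y) x 8 mm; may be turned end for end; may be absent. Origin: centre of the underside, z up. Grip its upright across x at mid-plate, below the overhanging cap. Upright: slim square column 18 x 18 mm, 8 to 68 mm high; cap 30 x 30 mm above.
- piece_steps: Loose set piece, 75 mm high, 0.16 kg, on a base plate 92 (x) x 72 (y) x 8 mm; may be turned end for end; may be absent. Origin: centre of the underside, z up. Grip its upright across x at mid-plate, below the overhanging cap. Upright: grey stepped monument 20 mm thick (x): pier 22 mm wide (y), 8 to 68 mm high, lower steps on both sides in y; cap 30 x 30 mm.
- lamp_cone: Loose model lamp, 174 mm high, 0.14 kg, standing on its shade, a cone 68 mm across at the foot, 44 at its top, 40 mm high. Origin: centre of the underside, z up, x from the hook's post to its tip (at first pointing away from the robot within 40 degrees). Hung on the bar, its origin is 118 mm below the bar's top; it may hang either way round.
- lamp_cone_hook (a point): Centre of the hook's arch underside, 118 mm above the cone-shaded lamp's origin. Arch 6 mm thick, 40 mm long in x, 14 mm wide in y. Below it: the post at x = -17 mm (6 mm thick, down to the shade) and the short tip at x = +17 mm (6 mm thick, reaching 19 mm down): 28 mm free between them, open below.
- lamp_cone_tab (a point): Middle of the cone-shaded lamp's grip tab, 146 mm above its origin: 12 (x) x 14 (y) mm, 124 to 168 mm high on top of the arch; above it a head 22 x 22 x 6 mm.
- lamp_drum: Loose model lamp, 174 mm high, 0.14 kg, standing on its shade, a drum 56 mm across, 40 mm high. Origin: centre of the underside, z up, x from the hook's post to its tip (at first pointing away from the robot within 40 degrees). Hung on the bar, its origin is 118 mm below the bar's top; it may hang either way round.
- lamp_drum_hook (a point): Centre of the hook's arch underside, 118 mm above the drum-shaded lamp's origin. Arch 6 mm thick, 40 mm long in x, 14 mm wide in y. Below it: the post at x = -17 mm (6 mm thick, down to the shade) and the short tip at x = +17 mm (6 mm thick, reaching 19 mm down): 28 mm free between them, open below.
- lamp_drum_tab (a point): Middle of the drum-shaded lamp's grip tab, 146 mm above its origin: 12 (x) x 14 (y) mm, 124 to 168 mm high on top of the arch; above it a head 22 x 22 x 6 mm.
- jar_bronze: Bystander: bronze paint jar, 48 mm wide, 66 mm high. Origin: centre of its underside.
- ink_dropper: Bystander: amber dropper bottle, 33 mm wide, 96 mm high. Origin: centre of its underside.
There are look-alikes about, which are no part of the job. Leave any pink look-alike of the piece_column alone.

How it is judged (in metres and radians):
On the way, in this order (a step that is already met when the one before it is completed fails the run):
1. the cone-shaded lamp is hooked on the plain left end of the bar (x of lamp_cone in the frame of stage between 0.13 and 0.17 m and y of lamp_cone in the frame of stage between 0.07 and 0.16 m and z of lamp_cone in the frame of stage between 0.054 and 0.071 m and angle between lamp_cone's own z axis and vertical below 0.2 rad and angle between the x axis of lamp_cone and the x axis of stage, either way round below 0.3 rad), for 0.2 s.
2. the cone-shaded lamp hangs at the far mark (x of lamp_cone in the frame of stage between 0.13 and 0.17 m and y of lamp_cone in the frame of stage between -0.114 and -0.086 m and z of lamp_cone in the frame of stage between 0.054 and 0.071 m and angle between lamp_cone's own z axis and vertical below 0.2 rad and angle between the x axis of lamp_cone and the x axis of stage, either way round below 0.3 rad), for 0.2 s.
3. the drum-shaded lamp is hooked on the plain left end of the bar (x of lamp_drum in the frame of stage between 0.13 and 0.17 m and y of lamp_drum in the frame of stage between 0.07 and 0.16 m and z of lamp_drum in the frame of stage between 0.054 and 0.071 m and angle between lamp_drum's own z axis and vertical below 0.2 rad and angle between the x axis of lamp_drum and the x axis of stage, either way round below 0.3 rad), for 0.2 s.
4. the drum-shaded lamp hangs at the near mark (x of lamp_drum in the frame of stage between 0.13 and 0.17 m and y of lamp_drum in the frame of stage between -0.024 and 0.004 m and z of lamp_drum in the frame of stage between 0.054 and 0.071 m and angle between lamp_drum's own z axis and vertical below 0.2 rad and angle between the x axis of lamp_drum and the x axis of stage, either way round below 0.3 rad), for 0.2 s.
At the end, for the whole second after the job is handed in: Every set piece that is present lies level (within 0.05 rad) on the floor of its own bay (centre within 6 mm in x and y, 3 mm in height, either way round); both lamps hang on the bar within 14 mm of their mark's middle, within 0.2 rad of upright; everything is released and at rest (all of step 2 and all of step 4 and x of piece_column in the frame of bay_left between -0.006 and 0.006 m and y of piece_column in the frame of bay_left between -0.006 and 0.006 m and z of piece_column in the frame of bay_left between -0.003 and 0.003 m and angle between each of piece_column, piece_door, piece_steps's own z axis and vertical below 0.05 rad and angle between the x axis of each of piece_column, piece_door, piece_steps and the x axis of stage, either way round below 0.12 rad and linear speed of each of piece_column, piece_door, piece_steps below 0.02 m/s and x of piece_door in the frame of bay_middle between -0.006 and 0.006 m and y of piece_door in the frame of bay_middle between -0.006 and 0.006 m and z of piece_door in the frame of bay_middle between -0.003 and 0.003 m and x of piece_steps in the frame of bay_right between -0.006 and 0.006 m and y of piece_steps in the frame of bay_right between -0.006 and 0.006 m and z of piece_steps in the frame of bay_right between -0.003 and 0.003 m and linear speed of each of lamp_cone, lamp_drum below 0.03 m/s); the robot touches nothing.
It fails at once if the cone-shaded lamp is lifted off or put on the bar away from its plain left end (x of lamp_cone in the frame of stage between 0.125 and 0.175 m and y of lamp_cone in the frame of stage between -0.15 and 0.05 m and z of lamp_cone in the frame of stage between 0.078 and 0.1 m).
It fails at once if the drum-shaded lamp is lifted off or put on the bar away from its plain left end (x of lamp_drum in the frame of stage between 0.125 and 0.175 m and y of lamp_drum in the frame of stage between -0.15 and 0.05 m and z of lamp_drum in the frame of stage between 0.078 and 0.1 m).
It fails at once if the bronze jar is knocked over (angle between jar_bronze's own z axis and vertical above 0.6 rad).
It fails at once if the dropper bottle is knocked over (angle between ink_dropper's own z axis and vertical above 0.6 rad).
Of piece_column, piece_door, piece_steps only 2 to 3 are there at a start; the rules pass over those that are not, and their reading is None.
At some moment in a run one of piece_column, piece_door, piece_steps may be knocked a few centimetres aside while the robot is not near it.
It also fails if it takes over 210 s, if anything falls off the work surface, if the arm or the gripper's body presses on something with over 40 N, if the wrist force passes 120 N, or if a joint passes its speed limit or range.

### The arm

A 6-joint arm with a two-finger parallel gripper is mounted at the origin on a cart in front of the work surface, level with it; the furniture and walls round the work are solid. World frame = base frame: x ahead of the robot, y to its left, z up, the work surface at z = 0. Lengths are in mm, angles in rad, forces in N, time in s.
With the tool pointing down it reaches from about 300 to 775 mm from the base axis. Payload 14.6 kg.
Tool frame: the origin (TCP) lies on the centre line of the jaws, within the pads' length; the fingertips stand 22 mm ahead of it and the grasp point (between the pads) lies 3 mm ahead of it (manip.tcp_to_tips is the distance from the TCP to the fingertips, in mm); z points along the fingers, y is the direction in which the jaws open and shut (so a half turn about z gives the same grasp; the last joint's range is limited). The gripper opens to 94 mm and grips with 3 to 60 N. Pads are 16 mm wide; open, the fingers measure 119 mm over their backs; the gripper's body (75 mm by 177 mm) begins 78 mm behind the grasp point.
Start: joints at [1.158, 0.3, 1.521, -0, 1.321, -0.067], TCP at [186.419, 517.433, 189.846] pointing down, gripper open.
Joint ranges: [-3.03, 3.03], [-0.79, 2.21], [0.23, 2.52], [-1.04, 4.18], [0, 3.07], [-2.55, 2.55]. Speed limits (rad/s): [2.22, 2.22, 2.57, 3.14, 3.14, 3.14].

### API

Orientations are given as [roll, pitch, yaw] about the fixed x, y, z axes, in that order (R = Rz(yaw) Ry(pitch) Rx(roll)).
In Python, from cell import manip, vision, workorder gives the robot as it stands.
- The arm moves only by the tool carry_out, never from a script. Its argument "deltas" is a list of rows, each a list of 3 entries, a list of its own where there are three numbers: the shift along the tool's x, y, z in cm, then the turn about the tool's z in degrees, then the opening, from 0 (shut) to 1 (fully open). A call has 1 to 20 rows; each row shifts and turns the commanded pose from where the row before left it, along the tool's axes as they then stand; what a row does not reach is not made up. A row lasts 1/12 s, in which the tool goes at most 41.7 mm and 7.16 degrees, less where a joint would pass 70% of its speed; a pose out of reach is approached as far as the arm can. A call with a gripper value outside its range is refused whole. The fingers move at their own pace and stop on an object; "grip_force" is the grip in N (left out, the last holds). Time passes only in rows, so rows that do not move let the fingers close. It gives the time, the measured TCP pose, the force and the opening at its end, in the units of the state.
- manip.read_state(): the state, without advancing time (a new reading comes with each control period).
- vision.camera(name): name is "side" or "top" or "wrist"; returns (picture, depth): 384x512x3 uint8, red, green, blue; 384x512 float32, mm along the optical axis (not along the pixel's ray), 0 where there is no reading.
- vision.calibration(name): a dict with "mtx" (3x3 intrinsics, pixels), "eye" and "orientation" of the camera in the world. Camera axes: x right, y down, z forward; pixel columns grow to the right and rows downward; lengths in mm; the calibration is good to about 2 mm. A picture is of the moment at which its call begins: read the wrist's pose just before it. calibration takes no time and is no camera call; for the wrist camera it gives the pose at the moment of the call.
- workorder.sign_off(): hands the job in, once; it reports no verdict.
The state is a dict: "clock": time; "joints": joint angles; "qd": joint speeds; "effort": joint torques, N m; "eef_pos": TCP position; "eef_rot": TCP orientation; "wrist_force": force on the tool from outside, world axes, zero at the start; "moment": the same for the moment, N m; "finger_gap": finger opening in mm.
Only numpy, scipy, OpenCV 4.12 (cv2) and the standard library are available. Lean on these libraries where they do the work, as an engineer would, in place of code of your own. Each camera call takes 0.05 s, during which the arm holds its last target.

## Working session

There is one attempt and no reset: what is moved stays moved. The work goes in short steps, Python scripts to look and compute and a tool call to move; the robot and the scene stay as the last step left them, time stands still between calls to the robot, and variables do not carry over. Pictures are saved under pics/ and viewed, and the job is handed in when it is done.

Besides the shell and the picture viewer there is one more tool, called by a JSON object that holds its "api" and its "payload". carry_out: Moves the arm, as the interface text tells. Its arguments: {"type":"object","properties":{"deltas":{"type":"array","items":{"type":"array"}},"grip_force":{"type":"number"}},"required":["deltas"]}

```bash
ls; mkdir -p pics; python3 - <<'E'
from cell import manip, vision, workorder
import cv2
print(manip.read_state())
for n in ("side","top","wrist"):
    p,d=vision.camera(n); c=vision.calibration(n)
    cv2.imwrite(f"pics/{n}0.png",cv2.cvtColor(p,cv2.COLOR_RGB2BGR)); print(n,c)
E
```

```text
pics
{'clock': 0.0, 'joints': array([ 1.15838168e+00,  3.00451858e-01,  1.52156437e+00, -2.70687123e-05,
        1.32064768e+00, -6.65751773e-02]), 'qd': array([-0.0003005 ,  0.00041857,  0.00123996, -0.00040585,  0.00158955,
        0.00205143]), 'effort': array([ 1.93342086e-03, -5.31806266e+01, -3.52736843e+01,  7.09448196e-02,
        2.43466313e-02, -1.05026754e-04]), 'eef_pos': array([186.33560669, 517.19855354, 189.30394916]), 'eef_rot': array([-3.14052203e+00, -4.51053638e-05,  2.79575988e+00]), 'wrist_force': array([-0.02437633, -0.13313917,  0.16097548]), 'moment': array([ 0.02822733,  0.01916163, -0.0404348 ]), 'finger_gap': 93.75130559179654}
side {'mtx': array([[481.40597186,   0.        , 258.42626356],
       [  0.        , 481.40597186, 194.7980129 ],
       [  0.        ,   0.        ,   1.        ]]), 'eye': array([ 509.26334275, 1179.10333868, 1145.7777661 ]), 'orientation': array([-2.2654795 , -0.00456041,  3.12556468])}
top {'mtx': array([[371.62673118,   0.        , 258.05166253],
       [  0.        , 371.62673118, 196.48062492],
       [  0.        ,   0.        ,   1.        ]]), 'eye': array([ 206.08410201,  -75.01836017, 1657.02307097]), 'orientation': array([-2.94410586, -0.00389402, -1.59941037])}
wrist {'mtx': array([[282.8783191 ,   0.        , 253.29169756],
       [  0.        , 282.8783191 , 193.18093187],
       [  0.        ,   0.        ,   1.        ]]), 'eye': array([121.54909405, 539.63385818, 384.13111734]), 'orientation': array([2.90078597e+00, 6.83221121e-04, 1.22388708e+00])}
```

View pics/side0.png

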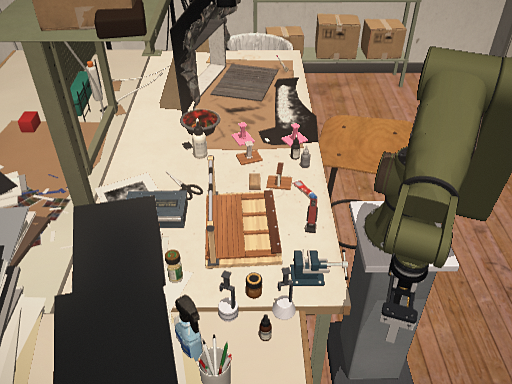

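View pics/top0.png

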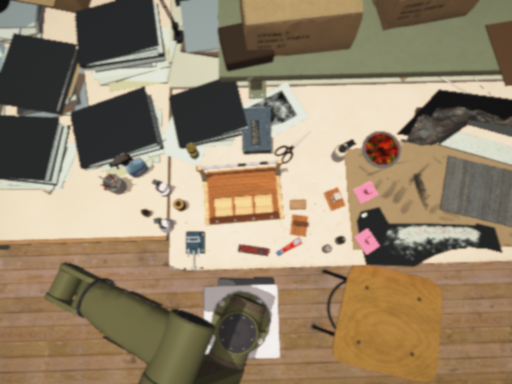

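View pics/wrist0.png

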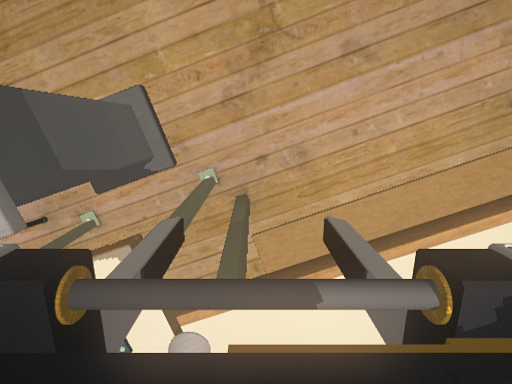

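```bash
python3 - <<'E'
import cv2
s=cv2.imread("pics/side0.png"); t=cv2.imread("pics/top0.png")
cv2.imwrite("pics/side0a.png",cv2.resize(s[110:240,160:340],None,fx=4.4,fy=4.4,interpolation=cv2.INTER_CUBIC))
cv2.imwrite("pics/side0b.png",cv2.resize(s[230:384,140:350],None,fx=3.8,fy=3.8,interpolation=cv2.INTER_CUBIC))
cv2.imwrite("pics/top0a.png",cv2.resize(t[130:270,130:390],None,fx=3,fy=3,interpolation=cv2.INTER_CUBIC))
E
```

```text
(no output)
```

View pics/side0a.png

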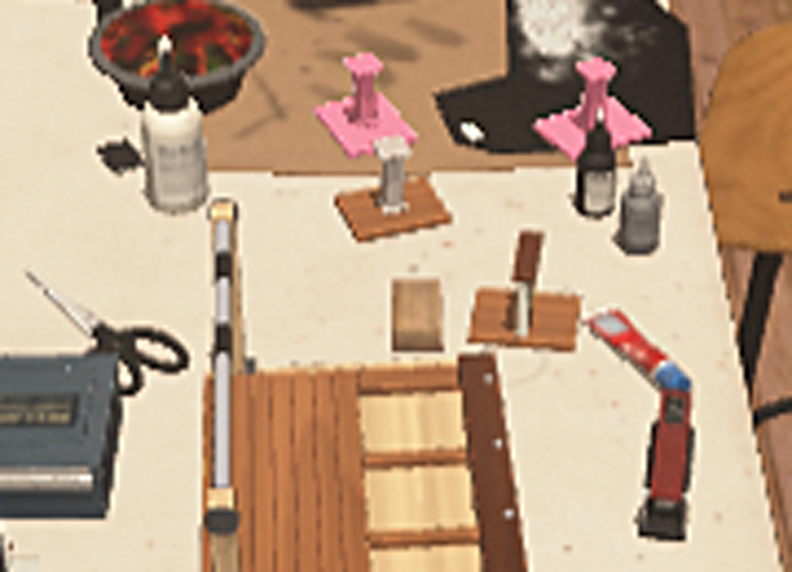

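View pics/side0b.png

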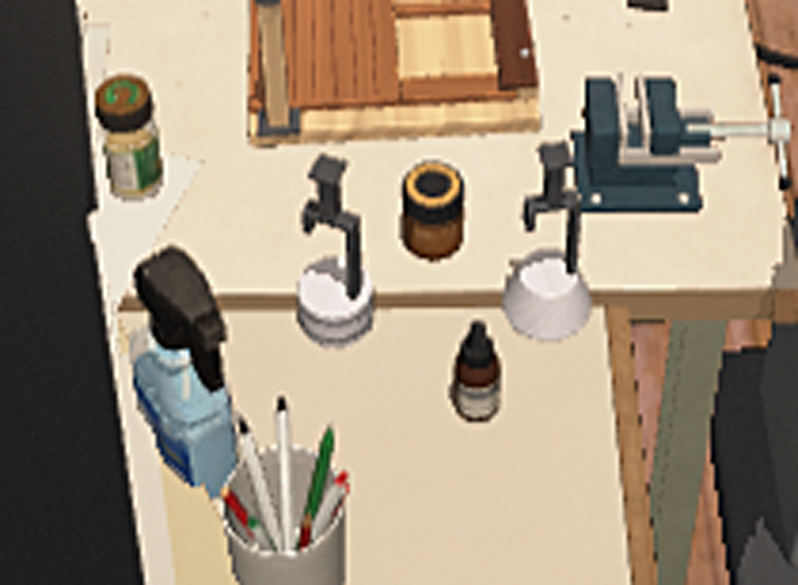

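View pics/top0a.png

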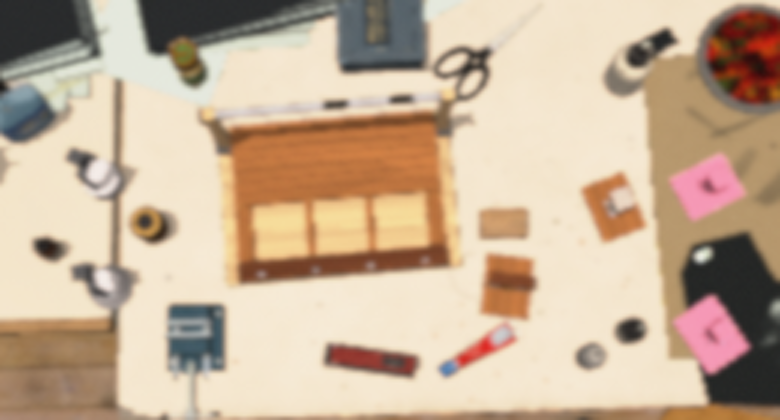

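```bash
cat > h.py <<'E'
import numpy as np, cv2
from cell import manip, vision, workorder
from scipy.spatial.transform import Rotation as Ro
def grab(n,save=None):
    c=vision.calibration(n); p,d=vision.camera(n)
    if save: cv2.imwrite("pics/"+save,cv2.cvtColor(p,cv2.COLOR_RGB2BGR))
    return p,d,c
def RT(c): return Ro.from_euler('xyz',c["orientation"]).as_matrix(), np.array(c["eye"])
def cloud(d,c):
    K=c["mtx"]; R,e=RT(c); v,u=np.mgrid[:d.shape[0],:d.shape[1]]
    P=np.stack([(u-K[0,2])/K[0,0]*d,(v-K[1,2])/K[1,1]*d,d],-1)
    W=P@R.T+e; W[d<=0]=np.nan; return W
def onplane(uv,c,z):
    K=c["mtx"]; R,e=RT(c); uv=np.atleast_2d(uv).astype(float)
    r=np.stack([(uv[:,0]-K[0,2])/K[0,0],(uv[:,1]-K[1,2])/K[1,1],np.ones(len(uv))],-1)@R.T
    return e+r*((z-e[2])/r[:,2])[:,None]
def proj(P,c):
    K=c["mtx"]; R,e=RT(c); q=(np.atleast_2d(P)-e)@R; return np.stack([q[:,0]/q[:,2]*K[0,0]+K[0,2],q[:,1]/q[:,2]*K[1,1]+K[1,2]],-1)
E
python3 - <<'E'
from h import *
np.set_printoptions(precision=1,suppress=True)
p,d,c=grab("side"); W=cloud(d,c)
np.save("sideW.npy",W); np.save("sideP.npy",p)
pts={"bench":(300,250),"bench2":(200,290),"strip_nearR":(273,195),"strip mid":(275,220),"barL":(210,225),"barR":(210,160),"deck":(230,220),"bay":(255,220),"lampA base":(228,312),"lampB":(284,308),"headA":(227,273),"headB":(287,270),"jar":(254,280),"drop":(265,322),"colcap":(249,144),"doorcap":(281,168),"plate_col":(243,160),"pl door":(275,186)}
for k,(u,v) in pts.items(): print(k,W[v,u],p[v,u])
p,d,c=grab("top"); W=cloud(d,c); np.save("topW.npy",W); np.save("topP.npy",p)
for k,(u,v) in {"deck":(240,180),"bench":(300,180),"bay":(240,207),"strip":(240,219)}.items(): print(k,W[v,u],p[v,u])
E
```

```text
bench [362.3 168.   84.3] [159 146 130]
bench2 [664.4 250.2   1.6] [236 222 195]
strip_nearR [ 427.9 -192.7    1.1] [193 162 133]
strip mid [428.9 -17.8  36.7] [104  59  41]
barL [628.6 164.2 187.6] [145 122 100]
barR [ 649.5 -169.4  178.9] [206 194 188]
deck [581.7 -27.4  29.3] [187 120  74]
bay [496.3 -44.8  12.3] [244 216 158]
lampA base [575.5 359.7  40.2] [246 240 235]
lampB [419. 345.  36.] [230 222 213]
headA [574.3 333.2 172.6] [84 80 77]
headB [415.1 324.8 172.7] [83 79 77]
jar [502.5 266.9  64.8] [42 39 39]
drop [474.7 416.5  72.1] [48 44 40]
colcap [ 516.2 -414.2   80.1] [234 212 191]
doorcap [ 397.2 -261.    74.8] [110  64  45]
plate_col [ 541.1 -411.     4.7] [170 108  71]
pl door [ 418.7 -238.     7.5] [193 124  77]
deck [610.4 -11.4  25.3] [197 120  67]
bench [ 610.  -286.1   -3.7] [244 230 207]
bay [487.5  -8.9  21.3] [240 201 142]
strip [431.5  -8.4  35.7] [119  67  42]
```

```bash
python3 - <<'E'
from h import *
np.set_printoptions(precision=1,suppress=True)
for n in ("side","top"):
    W=np.load(n+"W.npy"); p=np.load(n+"P.npy").astype(int)
    z=W[...,2]; r,g,b=p[...,0],p[...,1],p[...,2]
    box=(W[...,0]>340)&(W[...,0]<720)&(W[...,1]>-260)&(W[...,1]<240)
    m=box&(z>30)&(z<44)&(r<150)&(r>70)&(g<90)
    m=cv2.morphologyEx(m.astype(np.uint8),cv2.MORPH_OPEN,np.ones((3,3)))>0
    P=W[m][:,:2].astype(np.float32); print(n,"strip",m.sum(),cv2.minAreaRect(P),W[m][:,2].mean())
    print(cv2.boxPoints(cv2.minAreaRect(P)))
    m=box&(z>165)&(z<192)
    P=W[m]; print(" bar",len(P),cv2.minAreaRect(P[:,:2].astype(np.float32)), cv2.boxPoints(cv2.minAreaRect(P[:,:2].astype(np.float32))))
    q=P[np.abs(P[:,1])<120]; f=np.polyfit(q[:,1],q[:,0],1);print(" barline x=",f, -np.degrees(np.arctan(f[0])), np.polyval(f,0), q[:,2].max())
    # everything raised in stage
    for lo,hi in ((10,23),):
        m=box&(z>lo)&(z<hi+2)&(r>215)&(g>170)
        m=cv2.morphologyEx(m.astype(np.uint8),cv2.MORPH_OPEN,np.ones((3,3)))
        k,l,s,ce=cv2.connectedComponentsWithStats(m)
        for i in range(1,k):
            if s[i,4]>60: 
                rr=cv2.minAreaRect(W[l==i][:,:2].astype(np.float32)); print("  bay",rr, ce[i], W[l==i][:,2].mean())
E
```

```text
side strip 497 ((440.1878967285156, -23.71697998046875), (29.887279510498047, 310.24493408203125), 3.3590803146362305) 39.00618705177807
[[ 416.2  130.3]
 [ 434.4 -179.4]
 [ 464.2 -177.7]
 [ 446.   132. ]]
 bar 359 ((639.6953735351562, -13.517929077148438), (23.484113693237305, 363.7273864746094), 3.3020379543304443) [[ 617.5  167.4]
 [ 638.4 -195.8]
 [ 661.9 -194.4]
 [ 640.9  168.7]]
 barline x= [ -0.1 637.6] 3.3730089726391 637.6289551343261 185.37938941528137
  bay ((501.6329040527344, -117.25708770751953), (81.19671630859375, 76.19873809814453), 2.9691002368927) [253.4 205.2] 17.77962170323302
  bay ((497.05450439453125, -25.020381927490234), (80.42896270751953, 73.42365264892578), 2.8843994140625) [254.9 222.6] 17.925295068919986
  bay ((490.75732421875, 64.62983703613281), (79.12100982666016, 77.78865051269531), 0.2942518889904022) [256.8 241.6] 18.157483238405266
  bay ((506.8361511230469, 146.28179931640625), (184.42054748535156, 26.372364044189453), 3.6020314693450928) [252.  259.8] 18.075824965549042
top strip 194 ((438.51123046875, -46.73387908935547), (24.15110206604004, 
[... 248 characters left out ...]
  160.4]
 [ 636.4 -193.2]
 [ 656.1 -192.1]
 [ 635.9  161.6]]
 barline x= [ -0.1 636.4] 3.131938935275666 636.3535233286125 188.11256783970703
  bay ((541.383544921875, 144.5658416748047), (125.02938079833984, 17.32207489013672), 3.948803663253784) [205.7 196.7] 17.82630454368603
  bay ((502.55084228515625, -113.25465393066406), (77.6753921508789, 74.56575775146484), 3.7403757572174072) [263.5 203.5] 18.325949958302015
  bay ((499.336669921875, -22.193561553955078), (72.10630798339844, 79.79505920410156), 88.57447814941406) [243.  204.2] 18.517066459646834
  bay ((492.33636474609375, 65.59115600585938), (77.85356140136719, 72.4478759765625), 5.2788848876953125) [222.9 206.8] 18.40979631225898
```

```bash
python3 - <<'E'
from h import *
np.set_printoptions(precision=1,suppress=True)
for n in ("side","top"):
    W=np.load(n+"W.npy"); p=np.load(n+"P.npy").astype(int)
    z=W[...,2]
    for nm,cx,cy in (("cone",419,335),("drum",578,345)):
        near=(abs(W[...,0]-cx)<60)&(abs(W[...,1]-cy)<60)
        for lo,hi in ((170,180),(112,130),(6,30)):
            q=W[near&(z>lo)&(z<hi)]
            if len(q): print(n,nm,lo,len(q),"mean",q.mean(0),"min",q.min(0),"max",q.max(0))
        q=W[near&(z>45)&(z<115)]
        if len(q): print(n,nm,"post",len(q),np.median(q,0))
        q=W[near&(z>85)&(z<160)]
        if len(q)>5: print("   rect",cv2.minAreaRect(q[:,:2].astype(np.float32)))
    for nm,cx,cy in (("colP",525,-410),("doorP",405,-245)):
        near=(abs(W[...,0]-cx)<75)&(abs(W[...,1]-cy)<60)
        r,g=p[...,0],p[...,1]
        m=near&(z>2)&(z<14)&(r-g>40)
        print(n,nm,"plate",m.sum(),cv2.minAreaRect(W[m][:,:2].astype(np.float32)),W[m][:,2].mean())
        q=W[near&(z>64)]; print("  cap",len(q),q.mean(0),q.min(0),q.max(0), cv2.minAreaRect(q[:,:2].astype(np.float32)))
E
```

```text
side cone 170 53 mean [418.4 326.8 173.5] min [407.6 312.  170.2] max [428.6 339.  178.2]
side cone 112 75 mean [419.  327.4 122.3] min [398.8 311.8 112.5] max [437.7 336.4 129.7]
side cone 6 191 mean [419.2 343.1  17.2] min [360.5 299.4   6.1] max [451.  390.9  29.6]
side cone post 66 [403.4 326.6  85.6]
   rect ((417.872802734375, 326.1957092285156), (40.51960372924805, 18.321819305419922), 16.09525489807129)
side drum 170 56 mean [577.2 336.9 173.5] min [563.8 322.8 170.1] max [589.9 348.9 177.7]
side drum 112 77 mean [575.8 337.9 121.9] min [557.1 320.8 112.7] max [598.  349.2 128.8]
side drum 6 96 mean [575.5 355.8  17.9] min [548.8 303.1   6.1] max [619.3 404.6  30. ]
side drum post 73 [562.8 345.   89.1]
   rect ((577.6142578125, 336.328125), (18.28468894958496, 42.12138366699219), 66.25369262695312)
side colP plate 183 ((517.3043212890625, -424.5623779296875), (89.25816345214844, 107.1850357055664), 87.91095733642578) 7.605970285352849
  cap 42 [ 517.8 -429.8   72.8] [ 500.3 -444.5   64.2] [ 536.3 -412.8   80.1] ((518.6011962890625, -428.8011169433594), (29.96615982055664, 36
[... 1108 characters left out ...]
), (18.30331802368164, 39.99616241455078), 67.90054321289062)
top colP plate 190 ((516.2086181640625, -434.63421630859375), (90.67645263671875, 68.0884780883789), 18.1708927154541) 8.400129132199421
  cap 48 [ 516.3 -436.5   75.7] [ 500.9 -455.4   68.5] [ 533.  -420.6   84.4] ((516.8822631835938, -436.8489074707031), (29.416479110717773, 30.59666633605957), 19.9510440826416)
top doorP plate 224 ((420.66583251953125, -256.2768249511719), (157.18695068359375, 102.34272766113281), 20.120065689086914) 8.305851423595326
  cap 74 [ 401.  -269.7   75. ] [ 388.  -300.9   67.1] [ 415.3 -236.7   84.2] ((401.95733642578125, -269.5968322753906), (64.97838592529297, 20.56843376159668), 81.55197143554688)
```

```bash
cat >> h.py <<'E'
def go(tgt,yaw_deg=None,cur=None):
    s=manip.read_state(); p=s["eef_pos"]; y=s["eef_rot"][2]
    R=Ro.from_euler('xyz',s["eef_rot"]).as_matrix()
    d=R.T@(np.array(tgt)-p)/10
    dy=0 if yaw_deg is None else -((yaw_deg-np.degrees(y)+180)%360-180)
    print("pos",np.round(p,1),"yaw",round(np.degrees(y),2),"-> tool cm",np.round(d,2),"turn",round(dy,1),"clock",round(s["clock"],2),"gap",round(s["finger_gap"],1),"F",np.round(s["wrist_force"],1),"q6",round(s["joints"][5],2))
E
python3 - <<'E'
from h import *
c=vision.calibration("wrist"); s=manip.read_state()
R=Ro.from_euler('xyz',s["eef_rot"]).as_matrix()
print(proj(s["eef_pos"],c), proj(s["eef_pos"]+R[:,2]*22,c),proj(s["eef_pos"]+R[:,2]*150,c),proj(s["eef_pos"]+R[:,2]*250,c))
print(R.T@(c["eye"]-s["eef_pos"]), (Ro.from_matrix(R).inv()*Ro.from_euler('xyz',c["orientation"])).as_euler('xyz'))
go([417.5,324.5,270],102)
E
```

```text
[[254.81807293 220.89964885]] [[254.66908926 211.74313928]] [[254.16190029 180.57139399]] [[253.96139764 168.24853677]]
[  68.55834198   -1.07032888 -194.70864494] [-2.40868746e-01  1.89556297e-04  1.57189201e+00]
pos [186.4 517.3 189.6] yaw 160.19 -> tool cm [-28.28 -10.31  -8.04] turn 58.2 clock 0.25 gap 93.8 F [-0.6  0.8  0.3] q6 -0.07
```

{"api": "carry_out", "payload": {"deltas": [[[0,0,-3.5],0,1],[[0,0,-3.5],0,1],[[0,0,-3.5],0,1],[[-2.8,-1.0,0],0,1],[[-2.8,-1.0,0],0,1],[[-2.8,-1.0,0],0,1],[[-2.8,-1.0,0],0,1],[[-2.8,-1.0,0],0,1],[[-2.8,-1.0,0],0,1],[[-2.8,-1.0,0],0,1],[[-2.8,-1.0,0],0,1],[[-2.8,-1.0,0],0,1],[[-2.8,-1.0,0],0,1]]}}

```text
clock: 1.33
eef_pos: [416.9, 327.3, 294.9]
eef_rot: [3.142, 0.0, 2.796]
wrist_force: [-0.3, 0.4, 1.0]
finger_gap: 93.9
```

{"api": "carry_out", "payload": {"deltas": [[[0,0,0],6,1],[[0,0,0],6,1],[[0,0,0],6,1],[[0,0,0],6,1],[[0,0,0],6,1],[[0,0,0],6,1],[[0,0,0],6,1],[[0,0,0],6,1],[[0,0,0],6,1],[[0,0,0],4,1],[[0,0,0],0,1]]}}

```text
clock: 2.25
eef_pos: [415.9, 328.4, 294.7]
eef_rot: [-3.141, 0.0, 1.78]
wrist_force: [-0.1, 0.8, 0.3]
finger_gap: 93.7
```

```bash
python3 - <<'E'
from h import *
go([417.5,324.5,270],102)
grab("wrist","w1.png")
E
```

```text
pos [415.9 328.4 294.7] yaw 102.0 -> tool cm [-0.42  0.07  2.47] turn -0.0 clock 2.25 gap 93.7 F [-0.1  0.8  0.3] q6 0.39
```

View pics/w1.png

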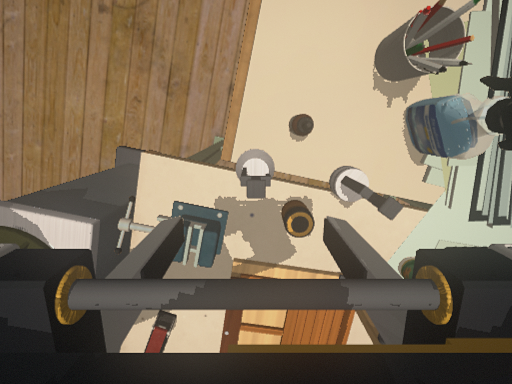

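```bash
python3 - <<'E'
from h import *
np.set_printoptions(precision=1,suppress=True)
p,d,c=grab("wrist"); W=cloud(d,c); z=W[...,2]
for nm,cx,cy in (("cone",417,326),("drum",577,334)):
    near=(abs(W[...,0]-cx)<45)&(abs(W[...,1]-cy)<45)
    for lo,hi in ((168,180),(116,130),(36,44)):
        q=W[near&(z>lo)&(z<hi)]
        if len(q): print(nm,lo,len(q),"mean",q.mean(0),cv2.minAreaRect(q[:,:2].astype(np.float32)))
    q=W[near&(z>85)&(z<166)];print("  body",len(q),cv2.minAreaRect(q[:,:2].astype(np.float32)))
# shade top fit by plane: white pixels
hsv=cv2.cvtColor(p,cv2.COLOR_RGB2HSV)
cv2.imwrite("pics/w1z.png",cv2.cvtColor(cv2.resize(p[120:260,200:420],None,fx=3.5,fy=3.5,interpolation=cv2.INTER_CUBIC),cv2.COLOR_RGB2BGR))
E
```

```text
cone 168 357 mean [419.6 324.3 173.6] ((419.75384521484375, 324.1292419433594), (20.884281158447266, 21.47673797607422), 12.00120735168457)
cone 116 169 mean [418.5 324.9 123.6] ((419.5732727050781, 323.4800720214844), (38.458641052246094, 13.920132637023926), 12.224084854125977)
cone 36 399 mean [419.1 329.9  39.5] ((417.8255920410156, 330.70233154296875), (45.2751350402832, 28.920345306396484), 12.236759185791016)
  body 222 ((419.2685241699219, 323.534912109375), (38.9971923828125, 14.069650650024414), 12.364904403686523)
drum 168 358 mean [577.4 334.5 173.3] ((578.5064086914062, 333.97772216796875), (21.937786102294922, 22.31783676147461), 66.48403930664062)
drum 116 163 mean [567.3 337.9 123.5] ((575.5487670898438, 334.4819030761719), (13.846012115478516, 34.23310852050781), 65.95825958251953)
drum 36 629 mean [575.1 333.3  39.6] ((577.284912109375, 333.0539855957031), (55.020469665527344, 52.45450210571289), 70.98774719238281)
  body 395 ((577.0966796875, 333.963134765625), (14.427253723144531, 38.29876708984375), 66.80950927734375)
```

View pics/w1z.png

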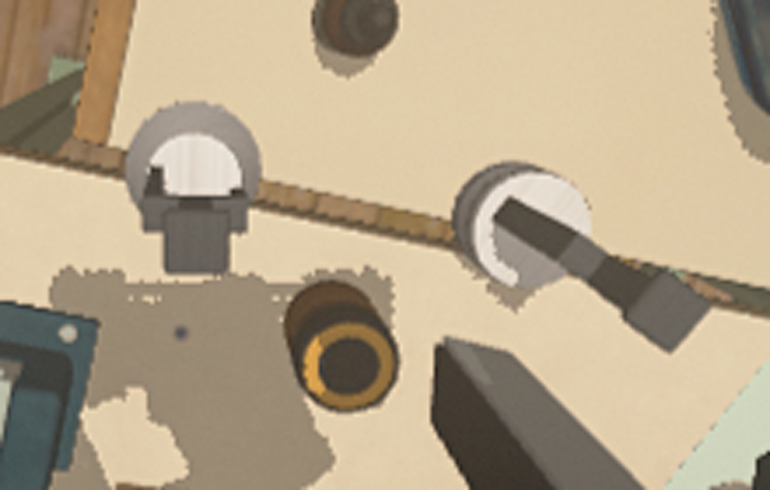

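```bash
python3 - <<'E'
from h import *
go([419.5,324.0,148],102.2)
E
```

```text
pos [415.9 328.4 294.8] yaw 102.34 -> tool cm [-0.51  0.26 14.68] turn 0.1 clock 2.35 gap 94.1 F [-0.2 -0.4 -0.1] q6 0.38
```

{"api": "carry_out", "payload": {"deltas": [[[-0.5,0.25,2],0,0.7],[[0,0,3],0,0.7],[[0,0,3],0,0.7],[[0,0,3],0,0.7],[[0,0,2],0,0.7],[[0,0,1.7],0,0.7],[[0,0,0],0,0.7],[[0,0,0],0,0.7]]}}

```text
clock: 3.02
eef_pos: [419.3, 324.0, 147.8]
eef_rot: [-3.141, 0.0, 1.785]
wrist_force: [0.8, -0.1, 1.0]
finger_gap: 65.9
```

```bash
python3 - <<'E'
from h import *
go([419.5,324.0,148],102.2)
grab("wrist","w2.png")
E
```

```text
pos [419.3 324.  147.8] yaw 102.29 -> tool cm [-0.01  0.02 -0.02] turn 0.1 clock 3.02 gap 65.9 F [ 0.8 -0.1  1. ] q6 0.37
```

View pics/w2.png

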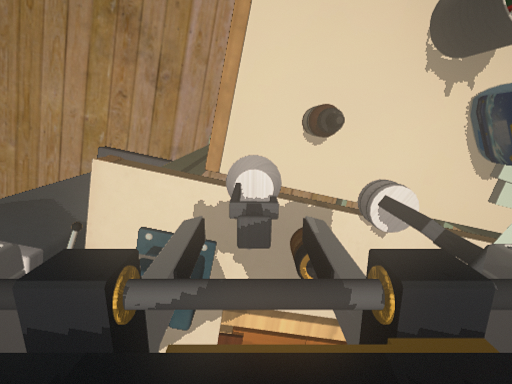

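Jaws straddle the cone lamp's head (at 254,232). Close.

{"api": "carry_out", "payload": {"deltas": [[[0,0,0],0,0],[[0,0,0],0,0],[[0,0,0],0,0],[[0,0,0],0,0],[[0,0,0],0,0],[[0,0,0],0,0],[[0,0,0],0,0],[[0,0,-1],0,0],[[0,0,-2],0,0],[[0,0,-2],0,0]], "grip_force": 30}}

```text
clock: 3.9
eef_pos: [419.2, 323.9, 198.7]
eef_rot: [-3.14, 0.0, 1.784]
wrist_force: [0.3, 0.2, -0.5]
finger_gap: 21.8
```

```bash
python3 - <<'E'
from h import *
a=np.radians(3.37); O=np.array([491,-24.,0]); X=np.array([np.cos(a),np.sin(a),0]); Y=np.array([-np.sin(a),np.cos(a),0])
print("load",O+150*X+110*Y,"near",O+150*X-10*Y,"far",O+150*X-100*Y)
pre=O+95*X+110*Y; print(pre)
go([pre[0],pre[1],250],93.4)
grab("wrist","w3.png")
E
```

```text
load [634.27440586  94.62733507   0.        ] near [641.32844846 -25.16515419   0.        ] far [ 646.61898041 -115.00952114    0.        ]
[579.36951495  91.39423221   0.        ]
pos [419.2 323.9 198.7] yaw 102.19 -> tool cm [-26.11  10.74  -5.13] turn 8.8 clock 3.9 gap 21.8 F [ 0.3  0.2 -0.5] q6 0.38
```

View pics/w3.png

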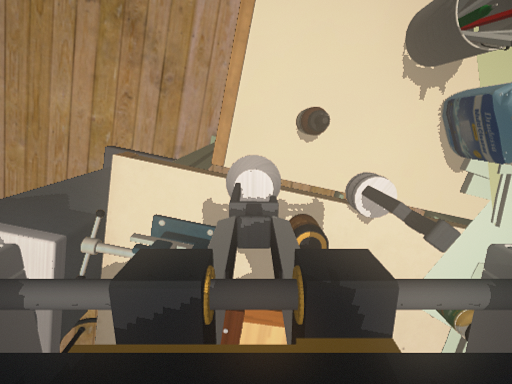

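```bash
python3 - <<'E'
from h import *
np.set_printoptions(precision=1,suppress=True)
p,d,c=grab("wrist"); W=cloud(d,c)
for uv in ((258,232),(257,180),(254,205),(258,240),(232,225),(285,225),(225,260)): print(uv,W[uv[1],uv[0]],p[uv[1],uv[0]])
cv2.imwrite("pics/w3z.png",cv2.cvtColor(cv2.resize(p[150:300,170:340],None,fx=4,fy=4,interpolation=cv2.INTER_CUBIC),cv2.COLOR_RGB2BGR))
go([0,0,0])
E
```

```text
(258, 232) [422.8 326.  228.5] [74 71 65]
(257, 180) [422.8 334.   95.6] [237 227 220]
(254, 205) [419.5 330.8 185.1] [76 72 66]
(258, 240) [423.8 321.3 230.2] [71 67 62]
(232, 225) [405.7 329.8 235.5] [112 107  98]
(285, 225) [437.1 336.7 236.2] [111 105  96]
(225, 260) [405.6 329.8 281.1] [106 102  93]
pos [420.5 324.8 201.3] yaw 102.19 -> tool cm [-22.9 -48.   19.9] turn 0 clock 4.0 gap 21.7 F [ 0.4  0.3 -0.9] q6 0.38
```

View pics/w3z.png

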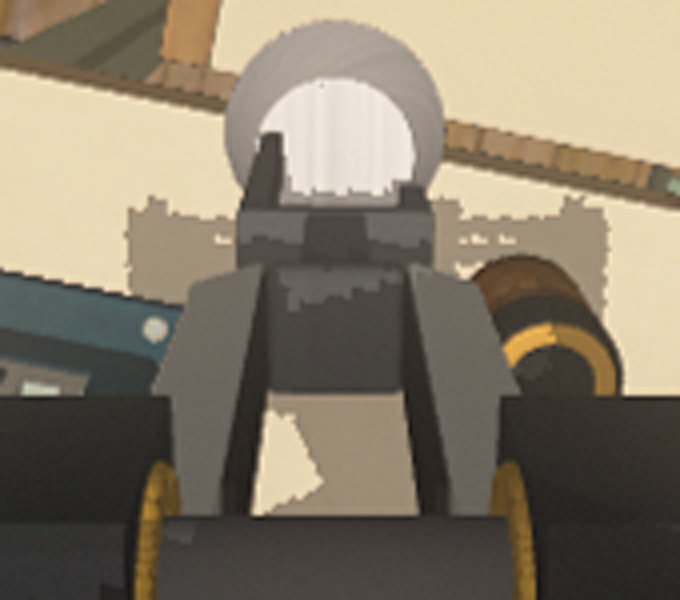

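{"api": "carry_out", "payload": {"deltas": [[[0,0,-1.5],0,0],[[0,0,-2],0,0],[[0,0,-1.2],0,0],[[-1.3,0.5,0],0,0],[[-2.6,1.1,0],0,0],[[-2.6,1.1,0],0,0],[[-2.6,1.1,0],0,0],[[-2.6,1.1,0],0,0],[[-2.6,1.1,0],0,0],[[-2.6,1.1,0],0,0],[[-2.6,1.1,0],0,0],[[-2.6,1.1,0],0,0],[[-2.6,1.0,0],0,0],[[-1.3,0.5,0],0,0],[[0,0,0],3,0],[[0,0,0],3,0],[[0,0,0],2.8,0],[[0,0,0],0,0],[[0,0,0],0,0]]}}

```text
clock: 5.58
eef_pos: [579.7, 93.1, 244.5]
eef_rot: [-3.141, 0.0, 1.632]
wrist_force: [0.6, 0.8, -1.6]
finger_gap: 21.5
```

```bash
python3 - <<'E'
from h import *
np.set_printoptions(precision=1,suppress=True)
go([579.4,91.4,247],93.4)
p,d,c=grab("wrist","w4.png"); W=cloud(d,c); np.save("w4W.npy",W)
p,d,c=grab("side","s4.png")
E
```

```text
pos [579.7  93.1 244.5] yaw 93.49 -> tool cm [-0.2 -0.  -0.2] turn 0.1 clock 5.58 gap 21.5 F [ 0.6  0.8 -1.6] q6 0.04
```

View pics/w4.png

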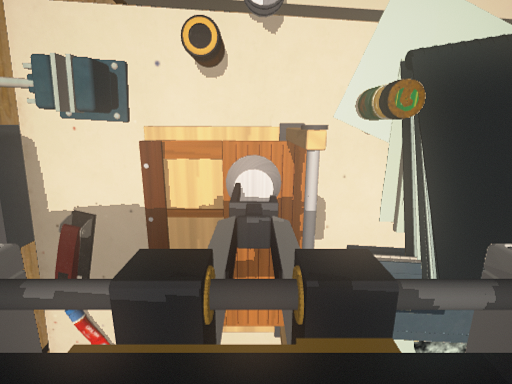

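View pics/s4.png

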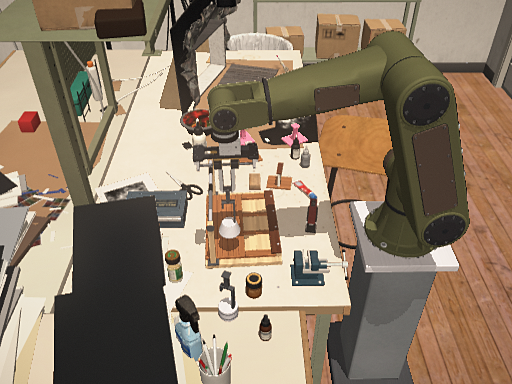

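```bash
python3 - <<'E'
from h import *
np.set_printoptions(precision=1,suppress=True)
W=np.load("w4W.npy")
for v in (165,180,200,220,235): 
    r=W[v,302:325]; i=np.where((r[:,2]>165)&(r[:,2]<190))[0]; print(v,i+302, r[i][:,0].mean(),r[i][:,1].mean(),r[i][:,2].max())
print("post",W[138,300:330:4])
r=W[100:180,285:335].reshape(-1,3); q=r[(r[:,2]>184)&(r[:,2]<196)]; print(cv2.minAreaRect(q[:,:2].astype(np.float32)),q[:,2].mean())
print("headtop",W[215:245:6,255],"shade",W[182,254])
E
```

```text
165 [306 307 308 309 310 311 312 313 314 315 316 317 318] 631.6835746789139 127.06535289840551 181.8203492047316
180 [305 306 307 308 309 310 311 312 313 314 315 316 317] 632.2951319846317 112.9782906955329 181.04885979237395
200 [304 305 306 307 308 309 310 311 312 313 314 315 316] 633.5155818798994 93.56498801938758 181.37961427655875
220 [303 304 305 306 307 308 309 310 311 312 313 314 315] 634.6624790249303 73.58923936432922 181.29792951798993
235 [303 304 305 306 308 309 310 311 312 313 314] 635.9689706843685 58.125423109371724 181.56198153834276
post [[622.4 149.8 154.1]
 [622.5 150.9 175.9]
 [624.  151.5 186.8]
 [627.7 151.7 186.1]
 [630.9 151.9 187.5]
 [634.4 152.1 187.3]
 [637.6 152.4 188.5]
 [690.4 146.4  -0.7]]
((631.2384643554688, 152.1144561767578), (17.95924949645996, 21.771163940429688), 3.5346741676330566) 186.54873088734536
headtop [[580.3  99.6 252.8]
 [580.1 101.3 270. ]
 [580.4  97.7 270.9]
 [580.6  93.3 270.1]
 [580.9  89.1 269.9]] shade [579.9  98.8 134.7]
```

{"api": "carry_out", "payload": {"deltas": [[[0,0.7,0],0,0],[[0,1,0],0,0],[[0,1,0],0,0],[[0,1,0],0,0],[[0,1,0],0,0],[[0,0.75,0],0,0],[[0,0,0],0,0],[[0,0,0.7],0,0],[[0,0,0.7],0,0],[[0,0,0.7],0,0],[[0,0,0.6],0,0],[[0,0,0.4],0,0],[[0,0,0],0,0],[[0,0,0],0,0]]}}

```text
clock: 6.85
eef_pos: [634.2, 96.0, 213.8]
eef_rot: [-3.141, 0.0, 1.63]
wrist_force: [0.0, -0.3, 0.1]
finger_gap: 21.5
```

```bash
python3 - <<'E'
from h import *
np.set_printoptions(precision=1,suppress=True)
go([634,95,211],93.4)
p,d,c=grab("wrist","w5.png"); W=cloud(d,c); np.save("w4W.npy",W)
print("headtop",W[215:245:6,255],"shade",W[182,254])
E
```

```text
pos [634.2  96.  213.8] yaw 93.39 -> tool cm [-0.1 -0.   0.3] turn -0.0 clock 6.85 gap 21.5 F [ 0.  -0.3  0.1] q6 0.03
headtop [[634.9 102.3 221.4]
 [634.7 104.3 239.7]
 [634.9 100.1 239. ]
 [635.2  96.  239.1]
 [635.4  92.4 240.1]] shade [633.4 117.2 180.3]
```

View pics/w5.png

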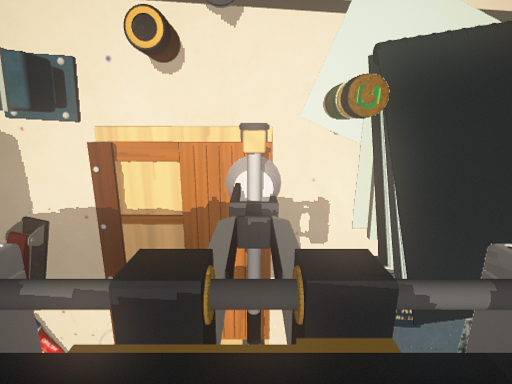

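{"api": "carry_out", "payload": {"deltas": [[[0,0,0.1],0,0],[[0,0,0.1],0,0],[[0,0,0],0,0],[[0,0,0],0,0],[[0,0,0],0,0]]}}

```text
clock: 7.32
eef_pos: [634.3, 95.9, 211.9]
eef_rot: [3.141, 0.0, 1.63]
wrist_force: [-0.6, -0.5, -1.3]
finger_gap: 21.4
```

{"api": "carry_out", "payload": {"deltas": [[[-0.5,0,0],0,0],[[-1,0,0],0,0],[[-1,0,0],0,0],[[-1,0,0],0,0],[[-1,0,0],0,0],[[-1,0,0],0,0],[[-1,0,0],0,0],[[-1,0,0],0,0],[[-1,0,0],0,0],[[-0.5,0,0],0,0],[[0,0,0],0,0],[[0,0,0],0,0]]}}

```text
clock: 8.32
eef_pos: [639.7, 6.0, 211.8]
eef_rot: [-3.142, -0.0, 1.63]
wrist_force: [-0.7, -0.0, -1.0]
finger_gap: 21.5
```

```bash
python3 - <<'E'
from h import *
np.set_printoptions(precision=1,suppress=True)
go([646.6,-115,211],93.4)
p,d,c=grab("wrist","w6.png"); W=cloud(d,c); np.save("w4W.npy",W)
print("headtop",W[227:245:6,255],"shade",W[182,254])
E
```

```text
pos [639.7   6.  211.8] yaw 93.37 -> tool cm [-12.1  -0.    0.1] turn -0.0 clock 8.32 gap 21.5 F [-0.7 -0.  -1. ] q6 -0.11
headtop [[640.4  10.2 237.2]
 [640.6   6.1 237. ]
 [640.8   2.7 238.9]] shade [638.8  27.8 180.9]
```

View pics/w6.png

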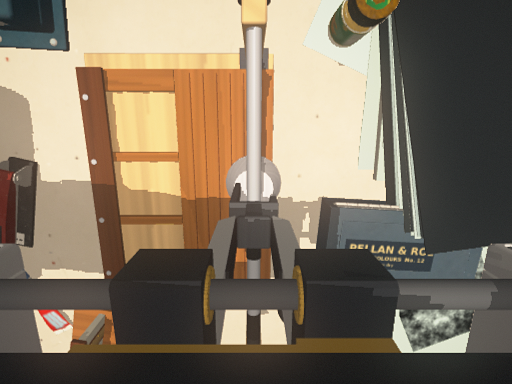

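Sliding cleanly, bar still between the hook legs. Continue 12.1 cm.

{"api": "carry_out", "payload": {"deltas": [[[-0.6,0,0],0,0],[[-1,0,0],0,0],[[-1,0,0],0,0],[[-1,0,0],0,0],[[-1,0,0],0,0],[[-1,0,0],0,0],[[-1,0,0],0,0],[[-1,0,0],0,0],[[-1,0,0],0,0],[[-1,0,0],0,0],[[-1,0,0],0,0],[[-1,0,0],0,0],[[-0.5,0,0],0,0],[[0,0,0],0,0],[[0,0,0],0,0],[[0,0,0.08],0,0],[[0,0,0],0,0],[[0,0,0],0,0]]}}

```text
clock: 9.87
eef_pos: [646.8, -114.2, 211.1]
eef_rot: [3.141, -0.0, 1.63]
wrist_force: [1.8, -0.4, -1.2]
finger_gap: 21.7
```

```bash
python3 - <<'E'
from h import *
np.set_printoptions(precision=1,suppress=True)
go([646.6,-115,211],93.4)
p,d,c=grab("wrist","w7.png"); W=cloud(d,c)
print("headtop",W[227:245:6,255],"shade",W[182,254])
E
```

```text
pos [ 646.8 -114.2  211.1] yaw 93.42 -> tool cm [-0.1 -0.   0. ] turn 0.0 clock 9.87 gap 21.7 F [ 1.8 -0.4 -1.2] q6 -0.29
headtop [[ 647.5 -109.9  236.8]
 [ 647.8 -114.3  235.9]
 [ 648.  -118.1  236.7]] shade [646.  -92.3 181.1]
```

View pics/w7.png

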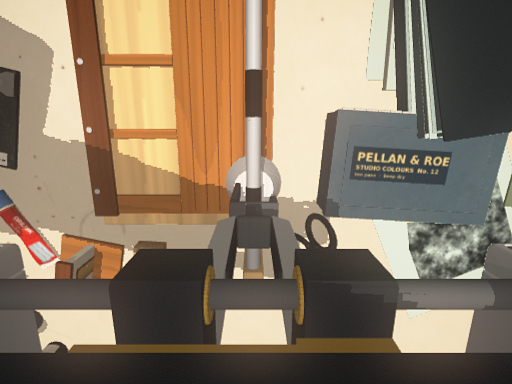

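{"api": "carry_out", "payload": {"deltas": [[[0,0,0],0,0.27],[[0,0,0],0,0.3],[[0,0,0],0,0.35],[[0,0,0],0,0.45],[[0,0,0],0,0.5],[[0,0,0],0,0.5],[[0,0,-1],0,0.5],[[0,0,-2],0,0.5],[[0,0,-3],0,0.5],[[0,0,-3],0,0.5]]}}

```text
clock: 10.75
eef_pos: [646.4, -114.6, 302.6]
eef_rot: [-3.141, -0.0, 1.63]
wrist_force: [0.1, -0.3, -0.2]
finger_gap: 46.9
```

```bash
python3 - <<'E'
from h import *
np.set_printoptions(precision=1,suppress=True)
go([577.3,334,300],66.6)
p,d,c=grab("wrist","w8.png"); W=cloud(d,c); np.save("w8W.npy",W); z=W[...,2]
near=(abs(W[...,0]-647)<50)&(abs(W[...,1]+115)<50)
q=W[near&(z>225)&(z<250)]; print(len(q),q.mean(0),q.min(0),q.max(0))
E
```

```text
pos [ 646.4 -114.6  302.6] yaw 93.39 -> tool cm [45.2 -4.2  0.3] turn 26.8 clock 10.75 gap 46.9 F [ 0.1 -0.3 -0.2] q6 -0.29
518 [ 646.9 -114.5  236.7] [ 635.9 -126.3  233.4] [ 658.1 -103.6  239. ]
```

View pics/w8.png

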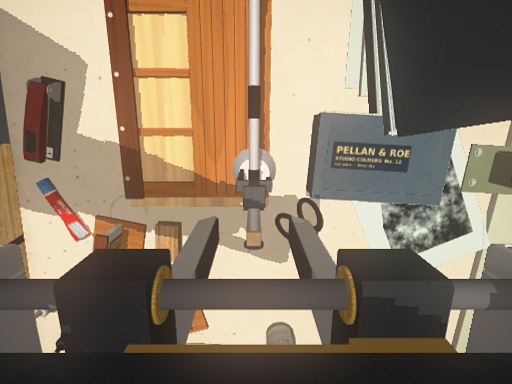

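{"api": "carry_out", "payload": {"deltas": [[[1.5,-0.1,0],0,0.6],[[3,-0.3,0],0,0.6],[[3.7,-0.35,0],0,0.6],[[3.7,-0.35,0],0,0.6],[[3.7,-0.35,0],0,0.6],[[3.7,-0.35,0],0,0.6],[[3.7,-0.35,0],0,0.6],[[3.7,-0.35,0],0,0.6],[[3.7,-0.35,0],0,0.6],[[3.7,-0.35,0],0,0.6],[[3.7,-0.35,0],0,0.6],[[3.5,-0.35,0],0,0.6],[[2.3,-0.3,0],0,0.6],[[1.6,-0.3,0],0,0.6],[[0,0,0],6.8,0.6],[[0,0,0],6.8,0.6],[[0,0,0],6.8,0.6],[[0,0,0],6.5,0.6],[[0,0,0],0,0.6],[[0,0,0],0,0.6]]}}

```text
clock: 12.47
eef_pos: [575.0, 333.7, 300.9]
eef_rot: [-3.141, 0.0, 1.164]
wrist_force: [-0.3, -0.4, -0.6]
finger_gap: 56.4
```

```bash
python3 - <<'E'
from h import *
np.set_printoptions(precision=1,suppress=True)
p,d,c=grab("wrist","w9.png"); W=cloud(d,c); z=W[...,2]
for nm,cx,cy in (("drum",577,334),):
    near=(abs(W[...,0]-cx)<45)&(abs(W[...,1]-cy)<45)
    for lo,hi in ((168,180),(116,130),(36,44)):
        q=W[near&(z>lo)&(z<hi)]
        if len(q): print(nm,lo,len(q),"mean",q.mean(0),cv2.minAreaRect(q[:,:2].astype(np.float32)))
    q=W[near&(z>85)&(z<166)];print("  body",len(q),cv2.minAreaRect(q[:,:2].astype(np.float32)))
go([577.5,334,147],66.6)
E
```

```text
drum 168 356 mean [578.9 334.3 173.5] ((578.8653564453125, 334.0035400390625), (21.587360382080078, 21.14372444152832), 66.9146728515625)
drum 116 161 mean [578.5 335.2 123.4] ((578.4256591796875, 333.655029296875), (13.903985023498535, 38.93454360961914), 66.75100708007812)
drum 36 537 mean [583.1 341.1  39.6] ((581.7726440429688, 339.754638671875), (37.48540115356445, 53.831626892089844), 66.56370544433594)
  body 200 ((578.6760864257812, 333.7044982910156), (14.192632675170898, 39.35565948486328), 66.75101470947266)
pos [575.1 333.7 300.9] yaw 66.71 -> tool cm [ 0.1  0.2 15.4] turn 0.1 clock 12.52 gap 56.7 F [-0.2  1.1  0.6] q6 0.88
```

View pics/w9.png

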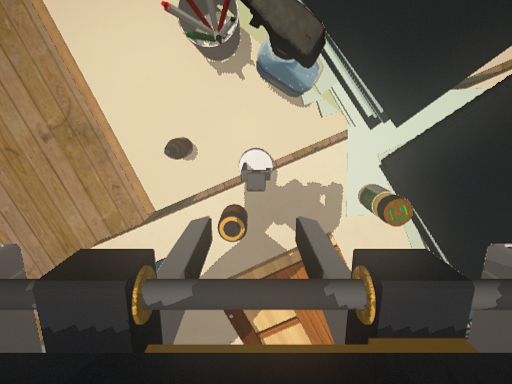

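{"api": "carry_out", "payload": {"deltas": [[[0.15,0.32,2],0,0.6],[[0,0,3],0,0.6],[[0,0,3],0,0.6],[[0,0,3],0,0.6],[[0,0,2],0,0.6],[[0,0,1.1],0,0.6],[[0,0,0],0,0.6],[[0,0,0],0,0],[[0,0,0],0,0],[[0,0,0],0,0],[[0,0,0],0,0],[[0,0,0],0,0],[[0,0,0],0,0],[[0,0,0],0,0],[[0,0,0],0,0]], "grip_force": 30}}

```text
clock: 13.77
eef_pos: [578.7, 334.0, 160.1]
eef_rot: [3.142, -0.0, 1.16]
wrist_force: [-0.2, 0.2, 1.0]
finger_gap: 6.5
```

{"api": "carry_out", "payload": {"deltas": [[[0,0,-1],0,0],[[0,0,-2],0,0],[[0,0,-2],0,0],[[0,0,-2],0,0],[[0,0,-2],0,0],[[0,0,-0.9],0,0],[[0,0,0],0,0],[[0,0,0],0,0]]}}

```text
clock: 14.43
eef_pos: [578.7, 334.0, 258.7]
eef_rot: [3.142, 0.0, 1.16]
wrist_force: [-0.4, -0.3, -0.3]
finger_gap: 0.8
```

```bash
python3 - <<'E'
from h import *
np.set_printoptions(precision=1,suppress=True)
go([579.4,91.4,259],93.4)
p,d,c=grab("wrist","w10.png"); W=cloud(d,c); z=W[...,2]
print(W[170:240:8,255])
E
```

```text
pos [578.7 334.  258.7] yaw 66.49 -> tool cm [-22.2   9.7  -0. ] turn -26.9 clock 14.43 gap 0.8 F [-0.4 -0.3 -0.3] q6 0.88
[[581.8 334.3  40.2]
 [583.3 339.  129.6]
 [583.3 339.4 174.5]
 [579.8 331.5 173.2]
 [576.4 323.6 172.8]
 [552.3 265.9  -1.2]
 [582.7 339.5 273.7]
 [582.7 339.7 289.3]
 [582.7 339.9 302.8]]
```

View pics/w10.png

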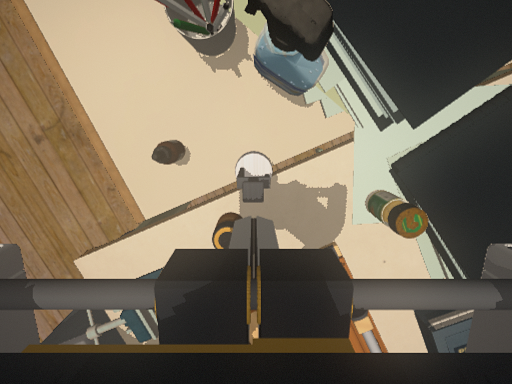

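```bash
python3 - <<'E'
from h import *
np.set_printoptions(precision=1,suppress=True)
p,d,c=grab("wrist"); W=cloud(d,c); z=W[...,2]
near=(abs(W[...,0]-577)<45)&(abs(W[...,1]-334)<45)
for lo,hi in ((168,180),(116,130),(36,44)):
    q=W[near&(z>lo)&(z<hi)]
    if len(q): print(lo,len(q),"mean",q.mean(0),cv2.minAreaRect(q[:,:2].astype(np.float32)))
p,d,c=grab("side"); W=cloud(d,c); z=W[...,2]
near=(abs(W[...,0]-577)<45)&(abs(W[...,1]-334)<45)
q=W[near&(z>168)&(z<180)]; print(len(q),q.mean(0))
cv2.imwrite("pics/s10.png",cv2.cvtColor(cv2.resize(p[180:330,160:320],None,fx=4.5,fy=4,interpolation=cv2.INTER_CUBIC),cv2.COLOR_RGB2BGR))
E
```

```text
168 456 mean [578.8 334.7 173.4] ((578.6249389648438, 334.2782287597656), (21.787017822265625, 20.507465362548828), 65.95891571044922)
116 218 mean [580.  334.9 123.5] ((578.7733154296875, 333.5830383300781), (13.974275588989258, 39.36348342895508), 66.6524429321289)
36 667 mean [583.2 340.5  39.6] ((582.880126953125, 340.78619384765625), (36.210792541503906, 53.54323959350586), 65.19790649414062)
61 [577.4 337.  173. ]
```

View pics/s10.png

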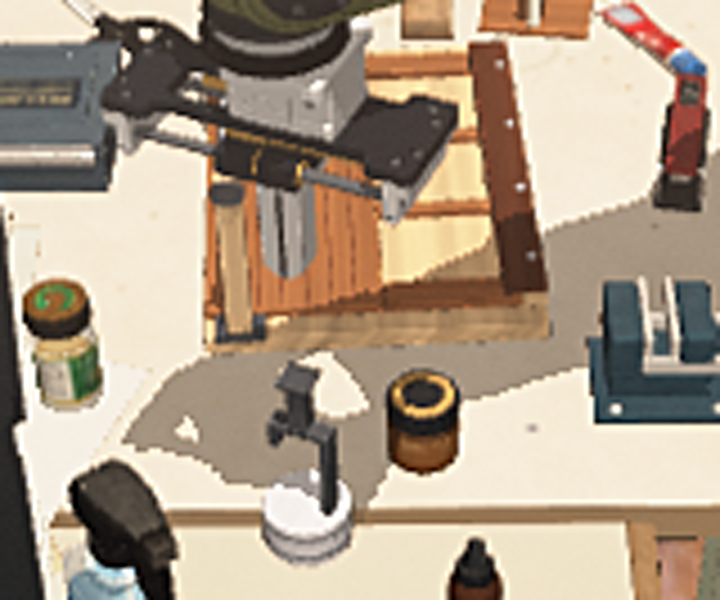

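```bash
python3 - <<'E'
from h import *
np.set_printoptions(precision=1,suppress=True)
print(manip.tcp_to_tips,[a for a in dir(manip) if a[0]!='_'])
p,d,c=grab("wrist"); W=cloud(d,c)
s=manip.read_state(); print(s["eef_pos"],proj(s["eef_pos"],c),proj(s["eef_pos"]+[0,0,-22],c),proj(s["eef_pos"]+[0,0,30],c))
for v in range(212,246,3): print(v,W[v,236:276:6,2])
E
```

```text
22.0 ['Unreachable', 'read_state', 'tcp_to_tips']
[578.4 333.8 257.7] [[252.8 220.1]] [[252.9 211. ]] [[252.7 236.1]]
212 [ 0.8 -0.8 -1.  -0.4 -0.9 -2.   1. ]
215 [15.5  0.3 -0.5  1.1  1.4  0.6  0. ]
218 [ 29.3   8.2 277.5   0.1 277.2  -1.9   0.2]
221 [283.2 283.3 282.2 279.  283.3 282.9 281.6]
224 [288.6 289.3 288.9 284.  288.3 288.6 289.1]
227 [294.9 295.1 292.8 290.4 293.8 294.  294.7]
230 [298.6 297.4 297.7 295.  298.3 299.3 299. ]
233 [303.9 302.6 303.3 300.4 303.8 303.5 302.6]
236 [308.4 308.5 307.6 304.7 306.9 308.3 308.1]
239 [311.8 311.7 312.1 307.5 311.9 311.6 311.2]
242 [315.4 315.2 315.4 312.1 316.8 315.8 315.5]
245 [319.5 319.2 320.4 316.2 319.5 319.5 319.6]
```

{"api": "carry_out", "payload": {"deltas": [[[0,0,2],0,0.6],[[0,0,2],0,0.6],[[0,0,1],0,0.6],[[0,0,0],0,0.6],[[0,0,0],0,0.6],[[0,0,0],0,0.6],[[0,0,0],0,0.6],[[0,0,0],0,0.6],[[0,0,2],0,0.6],[[0,0,2],0,0.6],[[0,0,2],0,0.6],[[0,0,2],0,0.6],[[0,0,1],0,0.6],[[0,0,0.7],0,0.6],[[0,0,0],0,0.6],[[0,0,0],0,0.6]]}}

```text
clock: 15.97
eef_pos: [579.0, 334.2, 113.0]
eef_rot: [3.141, -0.001, 1.16]
wrist_force: [-0.5, -0.3, 0.2]
finger_gap: 56.4
```

```bash
python3 - <<'E'
from h import *
go([578.7,333.9,110],66.6)
p,d,c=grab("wrist","w11.png"); W=cloud(d,c)
E
```

```text
pos [579.  334.2 113. ] yaw 66.49 -> tool cm [-0.04 -0.02  0.3 ] turn -0.1 clock 15.97 gap 56.4 F [-0.5 -0.3  0.2] q6 0.88
```

View pics/w11.png

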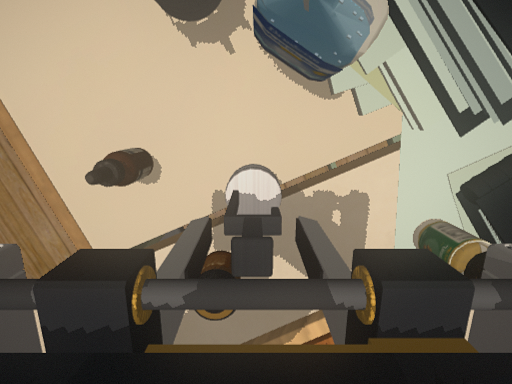

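{"api": "carry_out", "payload": {"deltas": [[[0,0,0.2],0,0.3],[[0,0,0],0,0],[[0,0,0],0,0],[[0,0,0],0,0],[[0,0,0],0,0],[[0,0,0],0,0],[[0,0,0],0,0],[[0,0,0],0,0],[[0,0,0],0,0],[[0,0,0],0,0],[[0,0,-0.5],0,0],[[0,0,-1],0,0],[[0,0,-2],0,0],[[0,0,-2],0,0],[[0,0,-2],0,0],[[0,0,-2],0,0],[[0,0,-0.5],0,0],[[0,0,0],0,0],[[0,0,0],0,0]]}}

```text
clock: 17.6
eef_pos: [578.5, 333.8, 209.3]
eef_rot: [-3.141, 0.001, 1.16]
wrist_force: [-0.1, 0.4, -2.7]
finger_gap: 21.3
```

```bash
python3 - <<'E'
from h import *
np.set_printoptions(precision=1,suppress=True)
go([579.4,91.4,210],93.4)
p,d,c=grab("wrist","w12.png"); W=cloud(d,c)
print(W[150:260:8,253])
E
```

```text
pos [578.5 333.8 209.3] yaw 66.48 -> tool cm [-22.2   9.8  -0.1] turn -26.9 clock 17.6 gap 21.3 F [-0.1  0.4 -2.7] q6 0.88
[[590.8 362.8  -0.2]
 [586.2 352.3  -1.8]
 [588.8 357.7 117.3]
 [587.  353.4 137.9]
 [584.  346.4 138.8]
 [580.7 339.  137.6]
 [577.6 331.9 138.7]
 [574.3 324.4 138.1]
 [571.1 317.  138.6]
 [581.3 339.9 232. ]
 [581.5 340.2 247.1]
 [583.3 344.3 269.6]
 [581.9 341.2 271.8]
 [580.4 337.6 272.9]]
```

View pics/w12.png

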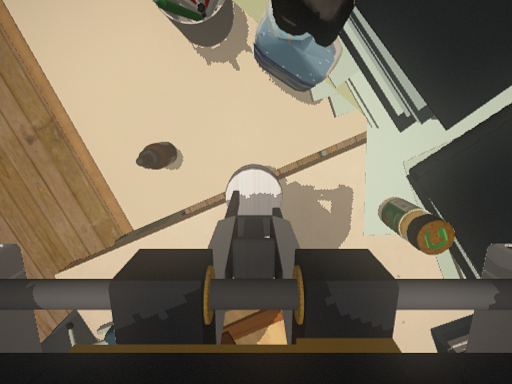

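{"api": "carry_out", "payload": {"deltas": [[[-1.2,0.5,0],0,0],[[-2.2,1,0],0,0],[[-2.4,1.05,0],0,0],[[-2.4,1.05,0],0,0],[[-2.4,1.05,0],0,0],[[-2.4,1.05,0],0,0],[[-2.4,1.05,0],0,0],[[-2.4,1.05,0],0,0],[[-2.4,1.05,0],0,0],[[-2,0.95,0],0,0],[[0,0,0],-3,0],[[0,0,0],-6,0],[[0,0,0],-6,0],[[0,0,0],-6,0],[[0,0,0],-5.9,0],[[0,0,0],0,0],[[0,0,0],0,0],[[0,0,0],0,0]]}}

```text
clock: 19.15
eef_pos: [579.7, 90.9, 209.6]
eef_rot: [-3.141, 0.0, 1.626]
wrist_force: [-0.4, -0.3, -1.2]
finger_gap: 21.4
```

```bash
python3 - <<'E'
from h import *
np.set_printoptions(precision=1,suppress=True)
go([634.2,94.6,205],93.4)
p,d,c=grab("wrist","w13.png"); W=cloud(d,c)
print(W[150:260:8,254]); 
for v in (170,200): 
    r=W[v,295:330]; i=np.where((r[:,2]>165)&(r[:,2]<190))[0]; print(v,i+295, r[i][:,0].mean(),r[i][:,1].mean(),r[i][:,2].max())
E
```

```text
pos [579.7  90.9 209.6] yaw 93.18 -> tool cm [0.1 5.5 0.5] turn -0.2 clock 19.15 gap 21.4 F [-0.4 -0.3 -1.2] q6 0.04
[[578.5 124.9  26.7]
 [579.1 114.3  26.6]
 [578.8 116.9 118. ]
 [579.  112.3 139. ]
 [579.4 104.4 137.9]
 [579.9  97.  140. ]
 [580.3  89.  139.7]
 [580.7  80.9 139.7]
 [581.2  72.7 139.4]
 [579.7  98.  233.8]
 [579.7  97.8 247.3]
 [579.4 102.  269.3]
 [579.5  99.3 273. ]
 [579.8  95.1 273.4]]
170 [314 315 316 317 318 319 320 321 322 323 324 325 326 327 328] 632.0569832356139 125.56688620829141 180.87604156190298
200 [312 313 314 315 316 317 318 319 320 321 322 323 324 325 326] 633.1563960732507 100.68785420491818 181.07010501522305
```

View pics/w13.png

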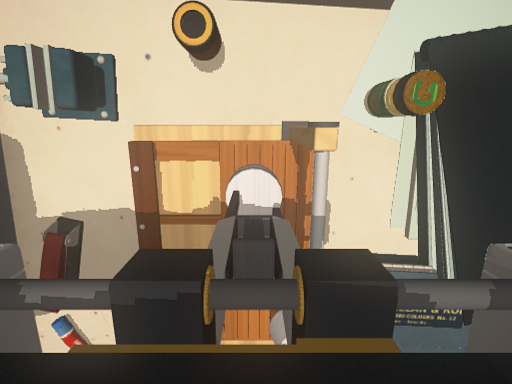

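{"api": "carry_out", "payload": {"deltas": [[[0,0.7,0],0,0],[[0,1,0],0,0],[[0,1,0],0,0],[[0,1,0],0,0],[[0,1,0],0,0],[[0,0.7,0],0,0],[[0,0,0],0,0],[[0,0,0.7],0,0],[[0,0,0.8],0,0],[[0,0,0.8],0,0],[[0,0,0.6],0,0],[[0,0,0.4],0,0],[[0,0,0.2],0,0],[[0,0,0],0,0],[[0,0,0],0,0],[[0,0,0],0,0]]}}

```text
clock: 20.53
eef_pos: [634.0, 94.5, 175.5]
eef_rot: [3.141, 0.0, 1.63]
wrist_force: [0.5, -0.2, -2.2]
finger_gap: 21.8
```

```bash
python3 - <<'E'
from h import *
np.set_printoptions(precision=1,suppress=True)
go([641.3,-25.2,173.5],93.4)
p,d,c=grab("wrist","w14.png"); W=cloud(d,c)
print(W[230:260:6,254])
E
```

```text
pos [634.   94.5 175.5] yaw 93.38 -> tool cm [-12.    0.    0.2] turn -0.0 clock 20.53 gap 21.8 F [ 0.5 -0.2 -2.2] q6 0.03
[[633.9 101.5 213.4]
 [633.9 101.5 222.6]
 [633.6 105.  238.8]
 [633.8 101.7 238.7]
 [634.   98.2 238.3]]
```

View pics/w14.png

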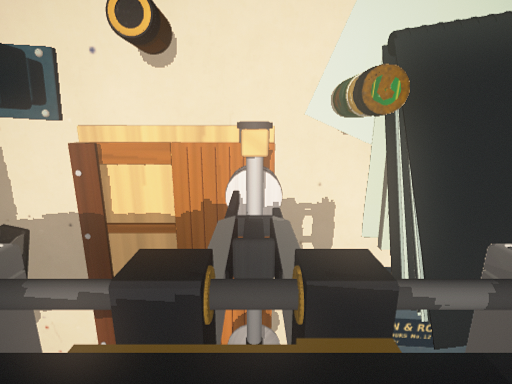

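{"api": "carry_out", "payload": {"deltas": [[[0,0,0.12],0,0],[[0,0,0],0,0],[[0,0,0],0,0],[[-0.5,0,0],0,0],[[-1,0,0],0,0],[[-1,0,0],0,0],[[-1,0,0],0,0],[[-1,0,0],0,0],[[-1,0,0],0,0],[[-1,0,0],0,0],[[-1,0,0],0,0],[[-1,0,0],0,0],[[-1,0,0],0,0],[[-1,0,0],0,0],[[-1,0,0],0,0],[[-0.5,0,0],0,0],[[0,0,0],0,0],[[0,0,0],0,0],[[0,0,0],0,0]]}}

```text
clock: 22.17
eef_pos: [641.0, -24.9, 173.8]
eef_rot: [-3.142, -0.0, 1.63]
wrist_force: [-0.9, -0.1, -1.2]
finger_gap: 21.3
```

```bash
python3 - <<'E'
from h import *
np.set_printoptions(precision=1,suppress=True)
go([641.3,-25.2,173.5],93.4)
p,d,c=grab("wrist","w15.png"); W=cloud(d,c)
print(W[242:260:6,254])
E
```

```text
pos [641.  -24.9 173.8] yaw 93.41 -> tool cm [-0.  0.  0.] turn 0.0 clock 22.17 gap 21.3 F [-0.9 -0.1 -1.2] q6 -0.16
[[640.6 -14.7 236.5]
 [640.8 -17.6 237.4]
 [641.  -20.8 237.5]]
```

View pics/w15.png

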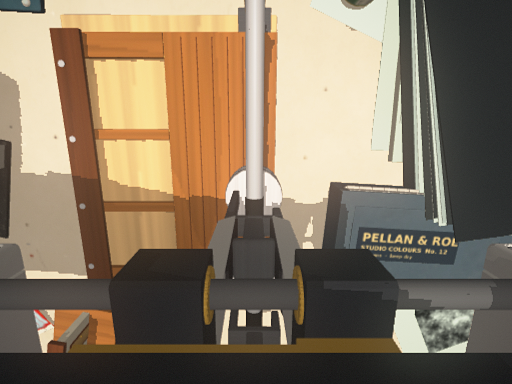

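{"api": "carry_out", "payload": {"deltas": [[[0,0,0],0,0.27],[[0,0,0],0,0.3],[[0,0,0],0,0.35],[[0,0,0],0,0.45],[[0,0,0],0,0.5],[[0,0,0],0,0.5],[[0,0,-1],0,0.5],[[0,0,-2],0,0.5],[[0,0,-3],0,0.5],[[0,0,-3],0,0.5],[[0,0,-1],0,0.5],[[0,0,0],0,0.5]]}}

```text
clock: 23.22
eef_pos: [641.7, -25.3, 277.5]
eef_rot: [3.136, 0.001, 1.63]
wrist_force: [-0.2, -0.2, 0.0]
finger_gap: 46.7
```

```bash
python3 - <<'E'
from h import *
np.set_printoptions(precision=1,suppress=True)
go([402,-267,270],93.4)
p,d,c=grab("wrist","w16.png"); W=cloud(d,c);z=W[...,2]
for (x,y) in ((641,-25),(647,-115)):
    near=(abs(W[...,0]-x)<40)&(abs(W[...,1]-y)<40)
    q=W[near&(z>225)&(z<250)]; print(len(q),q.mean(0),q.min(0),q.max(0)) if len(q) else 0
p,d,c=grab("top","t16.png"); W=cloud(d,c); z=W[...,2]
E
```

```text
pos [641.7 -25.3 277.5] yaw 93.39 -> tool cm [-22.7 -25.4   0.6] turn -0.0 clock 23.22 gap 46.7 F [-0.2 -0.2  0. ] q6 -0.16
616 [640.6 -24.3 236.6] [629.7 -36.1 231.8] [651.7 -13.7 238.9]
```

View pics/w16.png

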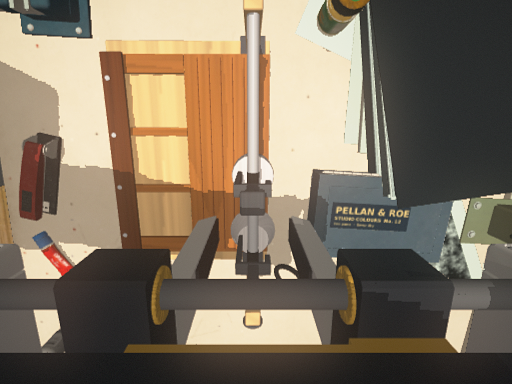

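{"api": "carry_out", "payload": {"deltas": [[[-1.5,-1,0],0,0.5],[[-3,-2,0],0,0.6],[[-3,-2,0],0,0.7],[[-3,-2,0],0,0.8],[[-3,-2,0],0,0.8],[[-3,-2,0],0,0.8],[[-3,-2,0],0,0.8],[[-3,-2,0],0,0.8],[[-3,-2,0],0,0.8],[[-2,-2,0],0,0.8],[[-1,-1,0],0,0.8],[[0,0,0],0,0.8],[[0,0,0],0,0.8]]}}

```text
clock: 24.4
eef_pos: [457.7, -321.6, 272.4]
eef_rot: [-3.14, -0.002, 1.629]
wrist_force: [-0.6, -1.1, 0.6]
finger_gap: 75.2
```

```bash
python3 - <<'E'
from h import *
np.set_printoptions(precision=1,suppress=True)
go([402,-267,270],93.4)
p,d,c=grab("wrist","w17.png"); W=cloud(d,c);z=W[...,2]; np.save("w17W.npy",W); np.save("w17P.npy",p)
p,d,c=grab("side","s17.png")
E
```

```text
pos [ 457.7 -321.6  272.4] yaw 93.31 -> tool cm [ 5.8 -5.2  0.3] turn -0.1 clock 24.4 gap 75.2 F [-0.6 -1.1  0.6] q6 -0.74
```

View pics/w17.png

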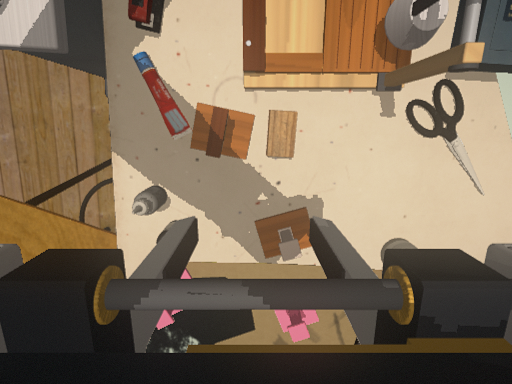

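View pics/s17.png

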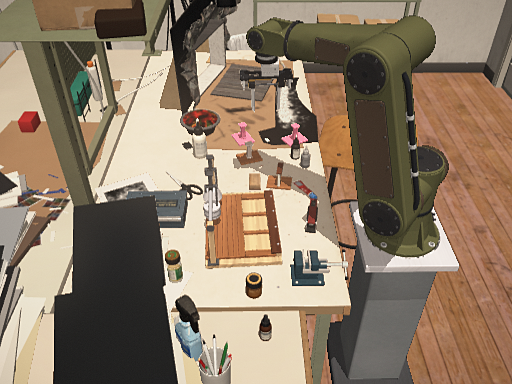

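```bash
python3 - <<'E'
from h import *
np.set_printoptions(precision=1,suppress=True)
p=np.load("w17P.npy"); W=np.load("w17W.npy"); z=W[...,2]; P=p.astype(int)
a=cv2.cvtColor(cv2.resize(p[195:275,240:325],None,fx=7,fy=7,interpolation=cv2.INTER_CUBIC),cv2.COLOR_RGB2BGR)
cv2.imwrite("pics/w17z.png",a)
for nm,cx,cy in (("col",517,-432),("door",403,-265)):
    near=(abs(W[...,0]-cx)<70)&(abs(W[...,1]-cy)<60)&(P[...,0]>0)
    pl=near&(z>3)&(z<13)&(P[...,0]-P[...,2]>50)
    m=cv2.morphologyEx(pl.astype(np.uint8),cv2.MORPH_OPEN,np.ones((3,3)))>0
    print(nm,"plate",m.sum(),cv2.minAreaRect(W[m][:,:2].astype(np.float32)),np.median(z[m]))
    for lo,hi in ((66,82),(15,60)):
        m=near&(z>lo)&(z<hi); q=W[m]; print(lo,len(q),q.mean(0),q.min(0),q.max(0),cv2.minAreaRect(q[:,:2].astype(np.float32)))
E
```

```text
col plate 1537 ((518.8422241210938, -434.77587890625), (90.92508697509766, 72.21232604980469), 19.34401512145996) 7.903589699819918
66 380 [ 518.5 -433.8   74.6] [ 501.5 -452.8   69.9] [ 536.2 -416.8   77.5] ((518.7097778320312, -434.3392028808594), (29.86244773864746, 29.745769500732422), 19.797151565551758)
15 110 [ 516.3 -426.9   36.3] [ 508.4 -432.3   15.1] [ 525.4 -424.2   56.4] ((516.4091186523438, -427.6086120605469), (17.66390037536621, 3.759401321411133), 19.385791778564453)
door plate 1928 ((396.2665710449219, -266.75177001953125), (71.535400390625, 107.26152801513672), 81.1247787475586) 8.0055134453917
66 745 [ 404.3 -267.7   75. ] [ 390.3 -301.5   69.3] [ 418.6 -234.9   77.3] ((403.9114685058594, -268.3253479003906), (66.07811737060547, 20.13220977783203), 81.33179473876953)
15 15 [ 410.4 -266.    21.7] [ 407.9 -280.6   16. ] [ 412.6 -247.3   31. ] ((411.1856994628906, -264.093017578125), (33.59656524658203, 2.31569242477417), 82.51895904541016)
```

View pics/w17z.png

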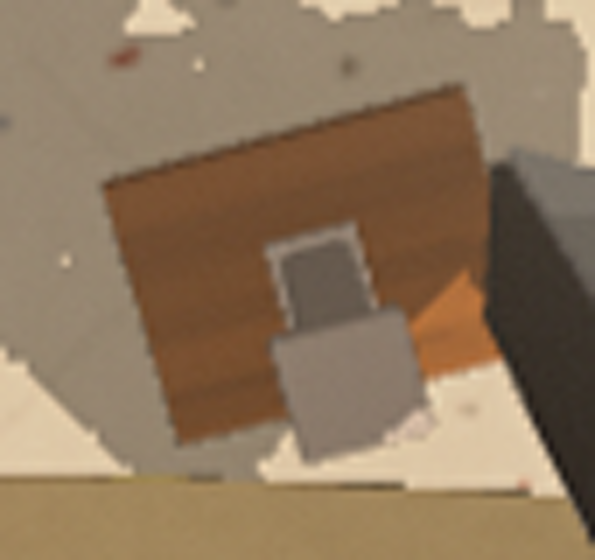

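```bash
python3 - <<'E'
from h import *
go([518.8,-434.5,200],19.4)
E
```

```text
pos [ 458.5 -320.8  273. ] yaw 93.43 -> tool cm [-11.72   5.34   7.28] turn 74.0 clock 24.5 gap 75.3 F [0.7 1.1 0. ] q6 -0.74
```

{"api": "carry_out", "payload": {"deltas": [[[-2.4,1.1,1],0,0.7],[[-2.4,1.1,1.5],0,0.7],[[-2.4,1.1,1.5],0,0.7],[[-2.4,1.1,1.5],0,0.7],[[-2.1,0.9,1],0,0.7],[[0,0,0],7,0.7],[[0,0,0],7,0.7],[[0,0,0],7,0.7],[[0,0,0],7,0.7],[[0,0,0],7,0.7],[[0,0,0],7,0.7],[[0,0,0],7,0.7],[[0,0,0],7,0.7],[[0,0,0],7,0.7],[[0,0,0],7,0.7],[[0,0,0],4,0.7],[[0,0,0],0,0.7],[[0,0,0],0,0.7]]}}

```text
clock: 26.0
eef_pos: [518.7, -434.3, 208.4]
eef_rot: [-3.141, 0.0, 0.342]
wrist_force: [-0.0, 0.9, 0.9]
finger_gap: 65.9
```

```bash
python3 - <<'E'
from h import *
np.set_printoptions(precision=1,suppress=True)
p,d,c=grab("wrist","w18.png"); W=cloud(d,c);z=W[...,2]; P=p.astype(int)
near=(abs(W[...,0]-518)<70)&(abs(W[...,1]+434)<60)
pl=near&(z>3)&(z<13)&(P[...,0]-P[...,2]>40)
m=cv2.morphologyEx(pl.astype(np.uint8),cv2.MORPH_OPEN,np.ones((3,3)))>0
print("plate",m.sum(),cv2.minAreaRect(W[m][:,:2].astype(np.float32)),np.median(z[m]))
m=near&(z>66)&(z<82); q=W[m]; print(len(q),q.mean(0),cv2.minAreaRect(q[:,:2].astype(np.float32)))
go([518.8,-434.5,5],19.4)
E
```

```text
plate 2537 ((518.9374389648438, -434.88720703125), (90.73419952392578, 71.88878631591797), 19.32828712463379) 8.019460607727865
620 [ 519.1 -434.7   74.9] ((518.65283203125, -434.914794921875), (29.629749298095703, 28.776445388793945), 19.301103591918945)
pos [ 518.5 -434.5  208.5] yaw 19.61 -> tool cm [ 0.   0.  20.4] turn 0.2 clock 26.05 gap 65.7 F [0.1 0.2 0. ] q6 0.48
```

View pics/w18.png

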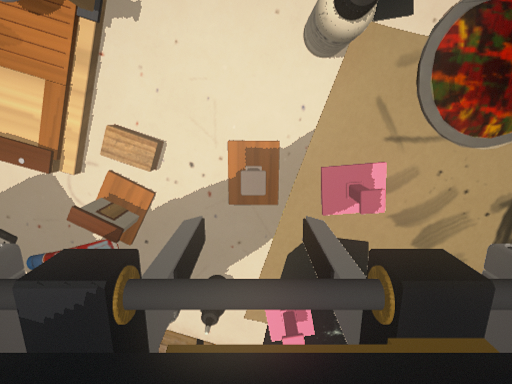

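{"api": "carry_out", "payload": {"deltas": [[[0,0,2],0,0.7],[[0,0,3.5],0,0.7],[[0,0,3.5],0,0.7],[[0,0,3.5],0,0.7],[[0,0,3.5],0,0.7],[[0,0,2],0,0.7],[[0,0,1],0,0.7],[[0,0,0],0,0.7],[[0,0,0],0,0.7],[[0,0,0],0,0.7]], "grip_force": 10}}

```text
clock: 26.88
eef_pos: [518.8, -435.9, 20.9]
eef_rot: [3.139, -0.001, 0.339]
wrist_force: [-0.5, 0.8, 0.1]
finger_gap: 65.7
```

```bash
python3 - <<'E'
from h import *
np.set_printoptions(precision=1,suppress=True)
p,d,c=grab("wrist","w19.png"); W=cloud(d,c)
for v in range(200,240,4): print(v,W[v,180:200:4,2],W[v,310:326:4,2])
go([518.8,-434.5,5],19.4)
E
```

```text
200 [ 0.6 -0.4 -0.5 -0.7 -0.8] [-1.1 -0.4 -1.1 -0.7]
204 [ 0.2 -0.6  0.1 -1.3  0.2] [-1.5 -0.2 -0.6 -0.1]
208 [-0.7  0.7 -0.5  0.1 -0.3] [ 1.2 -0.2 -0.5  0.2]
212 [-0.1 -0.   0.3 -0.9  0.1] [-0.7  0.1 -0.9 -0.6]
216 [-0.4  0.  -0.4 -0.5  0.2] [ 1.  -0.9 -2.4 -0.1]
220 [-0.5 -1.1 43.6 43.8 45.4] [43.5 44.4 44.6 44.2]
224 [-0.4 51.8 51.8 51.8 51.9] [53.2 54.  52.6 52.5]
228 [58.6 58.5 59.1 58.7 57.5] [54.4 59.3 59.4 58.6]
232 [64.2 65.6 65.6  nan 60.8] [61.6 65.  64.6 66.2]
236 [71.  71.1 71.6 68.  64.3] [61.  66.8 71.9 70.7]
pos [ 518.8 -435.9   21. ] yaw 19.42 -> tool cm [ 0.  -0.1  1.6] turn 0.0 clock 26.93 gap 65.6 F [ 0.3  0.5 -1. ] q6 0.48
```

View pics/w19.png

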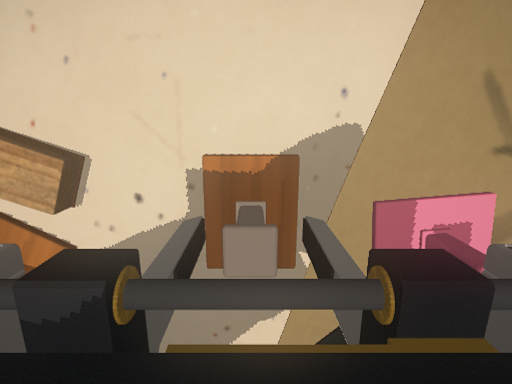

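{"api": "carry_out", "payload": {"deltas": [[[0,-0.05,0.8],0,0.7],[[0,-0.05,0.8],0,0.5],[[0,0,0],0,0],[[0,0,0],0,0],[[0,0,0],0,0],[[0,0,0],0,0],[[0,0,0],0,0],[[0,0,0],0,0],[[0,0,0],0,0],[[0,0,0],0,0]], "grip_force": 12}}

```text
clock: 27.77
eef_pos: [517.7, -434.4, 3.1]
eef_rot: [3.141, -0.0, 0.338]
wrist_force: [0.1, 1.2, 2.6]
finger_gap: 29.9
```

```bash
python3 - <<'E'
from h import *
np.set_printoptions(precision=1,suppress=True)
p,d,c=grab("wrist","w20.png"); W=cloud(d,c)
go([518.8,-434.5,5],19.4)
E
```

```text
pos [ 517.7 -434.4    3.1] yaw 19.39 -> tool cm [ 0.1  0.1 -0.2] turn -0.0 clock 27.82 gap 30.0 F [-0.2  0.4  2. ] q6 0.48
```

View pics/w20.png

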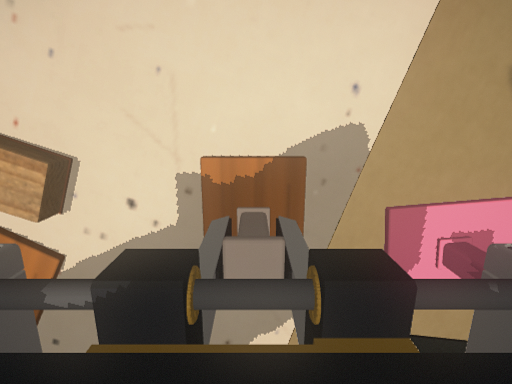

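{"api": "carry_out", "payload": {"deltas": [[[0,0,0],0,0.45],[[0,0,0],0,0.45],[[0,0,-1.3],0,0.45],[[0,0,-1.4],0,0.45],[[0,0,0],0,0],[[0,0,0],0,0],[[0,0,0],0,0],[[0,0,0],0,0],[[0,0,0],0,0],[[0,0,-0.5],0,0],[[0,0,-1],0,0],[[0,0,-2],0,0],[[0,0,-2],0,0],[[0,0,-2],0,0],[[0,0,-2],0,0],[[0,0,0],0,0],[[0,0,0],0,0]], "grip_force": 12}}

```text
clock: 29.23
eef_pos: [517.8, -434.5, 125.4]
eef_rot: [3.14, -0.001, 0.338]
wrist_force: [-0.3, 0.2, -1.8]
finger_gap: 30.0
```

```bash
cat >> h.py <<'E'
_a=np.radians(3.37); O=np.array([491.,-24.,0]); X=np.array([np.cos(_a),np.sin(_a),0]); Y=np.array([-np.sin(_a),np.cos(_a),0])
def st(x,y,z): return O+x*X+y*Y+np.array([0,0,z])
E
python3 - <<'E'
from h import *
np.set_printoptions(precision=1,suppress=True)
p,d,c=grab("wrist","w21.png"); W=cloud(d,c); z=W[...,2]; P=p.astype(int)
s=manip.read_state(); pp=s["eef_pos"]
near=(abs(W[...,0]-pp[0])<70)&(abs(W[...,1]-pp[1])<60)&(z>50)&(P[...,0]-P[...,2]>40)
q=W[near]; print("plate",len(q),q.mean(0),cv2.minAreaRect(q[:,:2].astype(np.float32)))
C=np.c_[q[:,:2]-q[:,:2].mean(0),np.ones(len(q))]; print(np.linalg.lstsq(C,q[:,2],rcond=None)[0])
print(st(18,90,100)); go(st(18,90,100),3.4)
E
```

```text
plate 9625 [ 539.4 -430.   173.7] ((530.9122314453125, -429.90643310546875), (89.04956817626953, 88.67467498779297), 85.32622528076172)
[ -0.9  -0.7 173.7]
[503.7  66.9 100. ]
pos [ 517.4 -434.1  123.9] yaw 19.39 -> tool cm [ 15.3 -47.7   2.4] turn 16.0 clock 29.28 gap 30.2 F [-0.4  0.  -1.9] q6 0.48
```

View pics/w21.png

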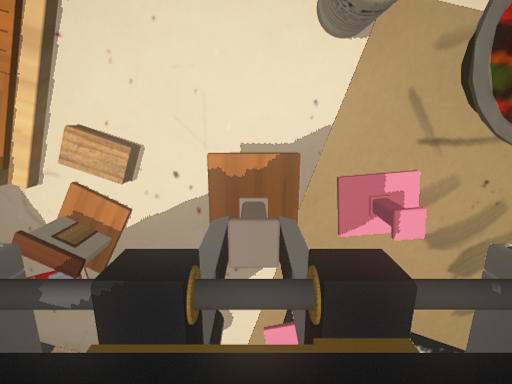

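{"api": "carry_out", "payload": {"deltas": [[[0.4,-1.2,0],0,0],[[0.8,-2.5,0],0,0],[[1.1,-3.4,0],0,0],[[1.1,-3.4,0],0,0],[[1.1,-3.4,0],0,0],[[1.1,-3.4,0],0,0],[[1.1,-3.4,0],0,0],[[1.1,-3.4,0],0,0],[[1.1,-3.4,0],0,0],[[1.1,-3.4,0],0,0],[[1.1,-3.4,0],0,0],[[1.1,-3.4,0],0,0],[[1.1,-3.4,0],0,0],[[1,-3.2,0],0,0],[[0.7,-2,0],0,0],[[0.3,-1,0],0,0],[[0,0,0],5.5,0],[[0,0,0],5.5,0],[[0,0,0],5,0],[[0,0,0],0,0]]}}

```text
clock: 30.95
eef_pos: [504.5, 62.1, 123.7]
eef_rot: [3.141, 0.002, 0.055]
wrist_force: [0.2, -0.4, -2.0]
finger_gap: 29.9
```

```bash
python3 - <<'E'
from h import *
np.set_printoptions(precision=1,suppress=True)
p,d,c=grab("wrist","w22.png"); W=cloud(d,c)
go(st(18,90,70),3.4)
E
```

```text
pos [504.6  62.1 123.9] yaw 3.44 -> tool cm [-0.1 -0.5  5.4] turn 0.0 clock 31.0 gap 30.1 F [ 1.   0.1 -1.3] q6 1.56
```

View pics/w22.png

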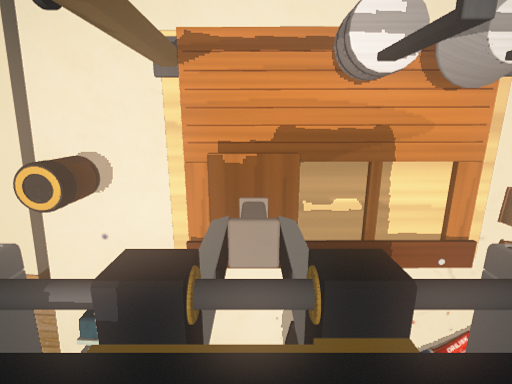

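{"api": "carry_out", "payload": {"deltas": [[[-0.1,-0.5,1],0,0],[[0,0,2],0,0],[[0,0,2],0,0],[[0,0,1],0,0],[[0,0,0],0,0],[[0,0,0],0,0]]}}

```text
clock: 31.5
eef_pos: [503.5, 67.6, 64.6]
eef_rot: [-3.142, 0.001, 0.06]
wrist_force: [-0.4, -0.2, -1.7]
finger_gap: 30.0
```

```bash
python3 - <<'E'
from h import *
np.set_printoptions(precision=1,suppress=True)
p,d,c=grab("wrist","w23.png"); W=cloud(d,c)
go(st(18,90,60),3.4)
print(W[150:215:6,230])
E
```

```text
pos [504.   67.6  65.4] yaw 3.43 -> tool cm [-0.   0.1  0.5] turn 0.0 clock 31.55 gap 29.5 F [-0.3 -0.2 -1.4] q6 1.57
[[550.4  88.3  27.3]
 [547.2  87.1  41.6]
 [542.7  86.8  42.8]
 [537.9  86.7  41.8]
 [533.3  86.4  42.4]
 [528.3  86.4  40.8]
 [523.7  86.1  41.8]
 [519.1  85.9  42.9]
 [513.6  85.8  40.8]
 [508.9  85.5  41.8]
 [503.8  85.4  41.6]]
```

View pics/w23.png

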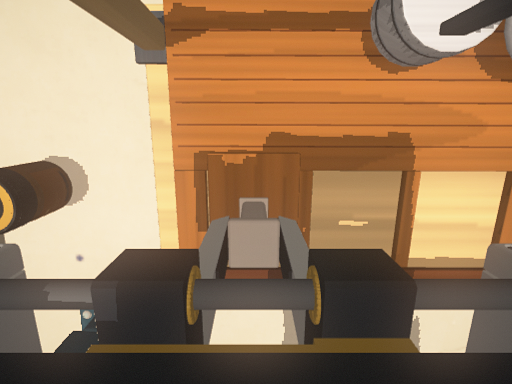

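{"api": "carry_out", "payload": {"deltas": [[[0,0,0.4],0,0],[[0,0,0.3],0,0],[[0,0,0.2],0,0],[[0,0,0.2],0,0],[[0,0,0.1],0,0],[[0,0,0],0,0],[[0,0,0],0,0]], "grip_force": 8}}

```text
clock: 32.13
eef_pos: [503.9, 67.6, 53.5]
eef_rot: [-3.142, -0.001, 0.059]
wrist_force: [-3.4, -1.3, 5.2]
finger_gap: 29.7
```

```bash
python3 - <<'E'
from h import *
np.set_printoptions(precision=1,suppress=True)
p,d,c=grab("wrist","w24.png"); W=cloud(d,c)
go(st(18,90,60),3.4)
print(W[150:215:6,230]); print(W[180,200:310:5])
E
```

```text
pos [503.9  67.7  53.6] yaw 3.4 -> tool cm [-0.   0.1 -0.6] turn -0.0 clock 32.18 gap 29.7 F [-3.2  0.   6.8] q6 1.57
[[551.8  87.6  26.1]
 [548.2  86.7  35.2]
 [543.6  86.6  34.7]
 [539.1  86.3  35.4]
 [534.5  86.2  35.4]
 [529.8  86.   35. ]
 [524.9  85.9  34.4]
 [520.   85.7  33.6]
 [515.1  85.6  33.5]
 [510.2  85.4  33.7]
 [504.9  85.3  32.3]]
[[526.8 110.4  27.3]
 [525.1 107.9  18. ]
 [528.9 101.3  35.3]
 [528.9  97.7  33.8]
 [529.4  93.6  35.3]
 [529.6  89.8  35.3]
 [529.8  86.   35. ]
 [529.8  82.2  34.2]
 [530.2  78.4  34.8]
 [530.4  74.5  34.9]
 [530.4  70.7  33.9]
 [530.8  66.9  34.6]
 [530.9  63.   33.9]
 [531.2  59.2  34.6]
 [531.6  55.4  35.2]
 [531.5  51.4  33.8]
 [532.   47.7  34.9]
 [532.1  43.8  34.6]
 [532.3  39.9  34.4]
 [532.6  36.1  34.5]
 [530.9  30.5  24.4]
 [531.8  27.1  27.7]]
```

View pics/w24.png

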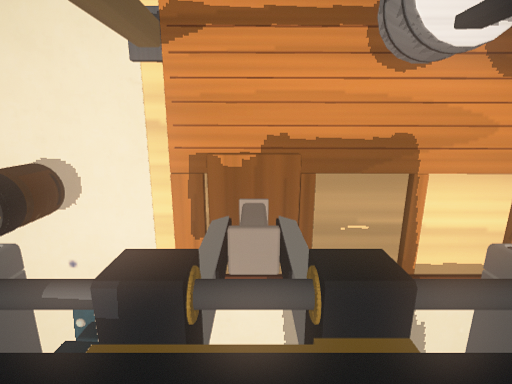

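{"api": "carry_out", "payload": {"deltas": [[[0,0,0.15],0,0],[[0,0,0],0,0],[[-0.2,0,0],0,0],[[-0.2,0,0],0,0],[[-0.2,0,0],0,0],[[-0.2,0,0],0,0],[[-0.2,0,0],0,0],[[0,0,0],0,0],[[0,0,0],0,0]]}}

```text
clock: 32.93
eef_pos: [493.5, 67.0, 51.3]
eef_rot: [3.142, 0.0, 0.059]
wrist_force: [-0.7, 0.1, -1.6]
finger_gap: 29.7
```

```bash
python3 - <<'E'
from h import *
np.set_printoptions(precision=1,suppress=True)
p,d,c=grab("wrist","w25.png"); W=cloud(d,c)
go(st(0,90,60),3.4)
print(W[150:215:6,230])
E
```

```text
pos [493.7  67.   51.4] yaw 3.38 -> tool cm [-0.8  0.1 -0.9] turn -0.0 clock 32.98 gap 29.7 F [ 0.1 -0.1 -1.3] q6 1.57
[[541.6  86.8  26.1]
 [538.   85.9  35.2]
 [533.5  85.8  34.5]
 [528.9  85.6  34. ]
 [524.3  85.4  34.4]
 [519.4  85.4  33. ]
 [514.9  85.1  33.6]
 [510.   85.   33.1]
 [505.3  84.8  33.5]
 [500.4  84.6  33.3]
 [495.2  84.5  32.4]]
```

View pics/w25.png

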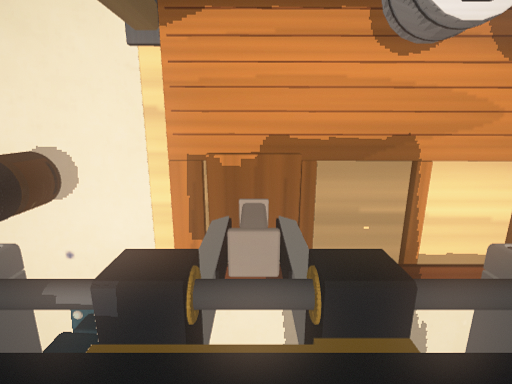

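{"api": "carry_out", "payload": {"deltas": [[[0,0,0.2],0,0],[[0,0,0],0,0],[[-0.2,0,0],0,0],[[-0.2,0,0],0,0],[[-0.2,0,0],0,0],[[-0.2,0,0],0,0],[[0,0,0],0,0],[[0,0,0],0,0]]}}

```text
clock: 33.65
eef_pos: [485.6, 66.5, 49.4]
eef_rot: [-3.142, -0.0, 0.059]
wrist_force: [0.2, -0.5, -1.1]
finger_gap: 29.9
```

```bash
python3 - <<'E'
from h import *
np.set_printoptions(precision=1,suppress=True)
p,d,c=grab("wrist","w26.png"); W=cloud(d,c)
go(st(0,90,60),3.4)
print(W[150:215:6,230])
E
```

```text
pos [485.7  66.5  49.4] yaw 3.39 -> tool cm [-0.   0.1 -1.1] turn -0.0 clock 33.7 gap 29.7 F [ 0.2 -0.1 -1.2] q6 1.57
[[533.9  86.1  26. ]
 [530.3  85.3  35. ]
 [525.9  85.1  35.2]
 [521.5  84.9  35.4]
 [516.6  84.9  33.6]
 [512.   84.7  33.6]
 [506.9  84.7  31.3]
 [502.3  84.5  32. ]
 [497.5  84.3  32. ]
 [492.5  84.1  31.3]
 [487.6  83.9  31.4]]
```

View pics/w26.png

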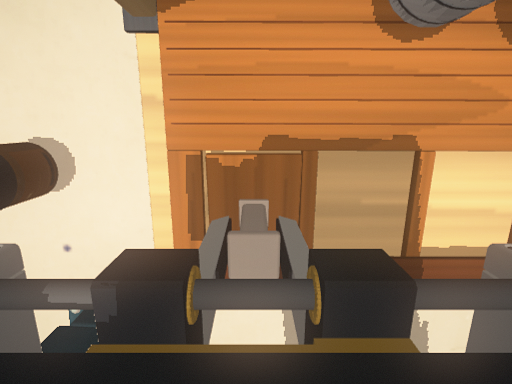

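{"api": "carry_out", "payload": {"deltas": [[[0,0,0.2],0,0],[[0,0,0.2],0,0],[[0,0,0.2],0,0],[[0,0,0],0,0],[[0,0,0],0,0]]}}

```text
clock: 34.12
eef_pos: [486.5, 66.5, 43.7]
eef_rot: [3.142, -0.002, 0.059]
wrist_force: [3.4, -0.4, 4.6]
finger_gap: 29.6
```

```bash
python3 - <<'E'
from h import *
np.set_printoptions(precision=1,suppress=True)
p,d,c=grab("wrist","w27.png"); W=cloud(d,c)
go(st(0,90,60),3.4)
print(W[150:215:6,230])
E
```

```text
pos [486.5  66.5  43.7] yaw 3.38 -> tool cm [-0.1  0.1 -1.6] turn -0.0 clock 34.17 gap 29.6 F [ 5.8 -0.7  4.4] q6 1.57
[[535.4  85.7  26.5]
 [530.   86.1  18.2]
 [526.3  85.4  25.4]
 [522.   85.1  27.2]
 [517.4  84.9  26.9]
 [512.7  84.8  26.6]
 [508.   84.6  26.8]
 [503.1  84.5  26. ]
 [498.6  84.2  27. ]
 [493.6  84.1  26.5]
 [488.6  83.9  26. ]]
```

View pics/w27.png

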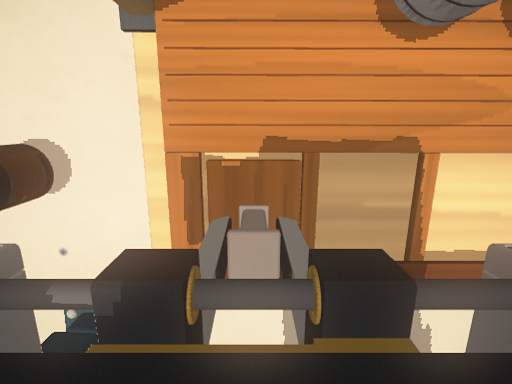

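{"api": "carry_out", "payload": {"deltas": [[[0.2,0,0],0,0],[[0.1,0,0],0,0],[[0,0,0],0,0],[[0,0,0],0,0.4],[[0,0,0],0,0.5],[[0,0,0],0,0.5],[[0,0,0],0,0.5],[[0,0,-1],0,0.5],[[0,0,-2],0,0.5],[[0,0,-3],0,0.5],[[0,0,-3],0,0.6],[[0,0,-3],0,0.7],[[0,0,0],0,0.8]]}}

```text
clock: 35.25
eef_pos: [490.8, 66.9, 169.6]
eef_rot: [-3.142, -0.009, 0.059]
wrist_force: [0.5, -0.5, 1.0]
finger_gap: 63.5
```

```bash
cat >> h.py <<'E'
def tost(P): d=np.asarray(P)-O; return np.stack([d@X,d@Y,d[...,2]],-1)
def piece(W,p,bx,by):
    S=tost(W); P=p.astype(int)
    near=(abs(S[...,0]-bx)<70)&(abs(S[...,1]-by)<50)
    q=S[near&(S[...,2]>84)&(S[...,2]<100)]
    if len(q): r=cv2.minAreaRect(q[:,:2].astype(np.float32)); print("cap n",len(q),"c",np.round(r[0],1),np.round(r[1],1),round(r[2],1),"z",np.round(q[:,2].mean(),1))
    m=near&(S[...,2]>22)&(S[...,2]<36)&(P[...,0]-P[...,2]>40)&(abs(S[...,1]-by)<30)&(S[...,0]>bx-30)&(S[...,0]<bx+40); q=S[m]
    if len(q):
        f=np.linalg.lstsq(np.c_[q[:,0]-bx,q[:,1]-by,np.ones(len(q))],q[:,2],rcond=None)[0]; print("plate top plane",np.round(f,3),len(q))
E
python3 - <<'E'
from h import *
np.set_printoptions(precision=1,suppress=True)
p,d,c=grab("wrist","w28.png"); W=cloud(d,c)
piece(W,p,0,90)
go(np.array([404,-268,200]),-8.7)
E
```

```text
cap n 865 c [-1.6 89.6] [29.3 29.4] 0.2 z 92.8
plate top plane [-0. -0. 26.] 1943
pos [489.9  66.8 166.7] yaw 3.39 -> tool cm [-10.5  32.9  -3.4] turn 12.1 clock 35.3 gap 67.3 F [-0.2 -0.9 -0.4] q6 1.57
```

View pics/w28.png

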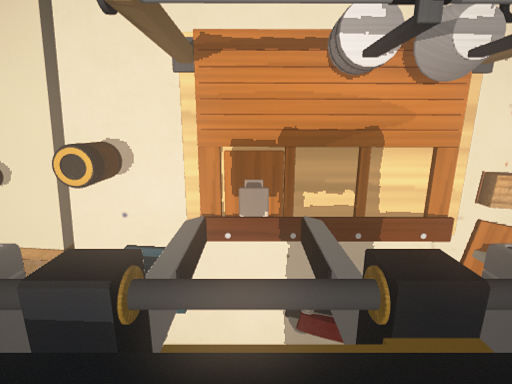

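{"api": "carry_out", "payload": {"deltas": [[[-0.5,1.5,0],0,1],[[-1,3.2,0],0,1],[[-1.1,3.5,0],0,1],[[-1.1,3.5,0],0,1],[[-1.1,3.5,0],0,1],[[-1.1,3.5,0],0,1],[[-1.1,3.5,0],0,1],[[-1.1,3.5,0],0,1],[[-1.1,3.5,0],0,1],[[-0.9,2.4,0],0,1],[[-0.4,1.3,0],0,1],[[0,0,0],6,1],[[0,0,0],6.1,1],[[0,0,0],0,1],[[0,0,0],0,1]]}}

```text
clock: 36.55
eef_pos: [403.1, -267.7, 162.9]
eef_rot: [-3.141, 0.001, -0.149]
wrist_force: [0.6, -0.2, 0.2]
finger_gap: 94.3
```

```bash
python3 - <<'E'
from h import *
np.set_printoptions(precision=1,suppress=True)
p,d,c=grab("wrist","w29.png"); W=cloud(d,c);z=W[...,2]; P=p.astype(int)
near=(abs(W[...,0]-404)<80)&(abs(W[...,1]+268)<80)
pl=near&(z>3)&(z<13)&(P[...,0]-P[...,2]>40)
m=cv2.morphologyEx(pl.astype(np.uint8),cv2.MORPH_OPEN,np.ones((3,3)))>0
print("plate",m.sum(),cv2.minAreaRect(W[m][:,:2].astype(np.float32)),np.median(z[m]))
m=near&(z>66)&(z<82); q=W[m]; r=cv2.minAreaRect(q[:,:2].astype(np.float32)); print(len(q),q.mean(0),r)
go(np.array([r[0][0],r[0][1],33]),-8.7)
E
```

```text
plate 2804 ((383.8544921875, -265.1646728515625), (72.13807678222656, 130.7727508544922), 81.35417938232422) 7.99788248521611
1273 [ 404.2 -268.    74.7] ((403.71759033203125, -267.94970703125), (65.5696792602539, 19.827713012695312), 81.64363861083984)
pos [ 403.1 -267.7  163. ] yaw -8.49 -> tool cm [ 0.1  0.  13. ] turn 0.2 clock 36.6 gap 94.0 F [-0.2 -0.   0.6] q6 1.06
```

View pics/w29.png

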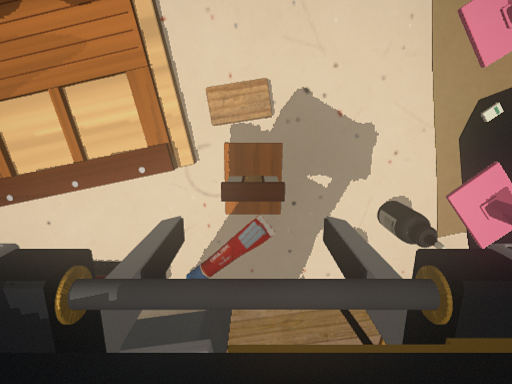

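{"api": "carry_out", "payload": {"deltas": [[[0.1,0,1.5],0,1],[[0,0,3],0,1],[[0,0,3],0,1],[[0,0,3],0,1],[[0,0,1.7],0,1],[[0,0,0.8],0,1],[[0,0,0],0,0.9],[[0,0,0],0,0.5],[[0,0,0],0,0.5],[[0,0,0],0,0.5],[[0,0,0],0,0.5],[[0,0,0],0,0.5],[[0,0,0],0,0.5],[[0,0,-0.5],0,0.5],[[0,0,-1.5],0,0.5],[[0,0,-2.5],0,0.5],[[0,0,-3],0,0.5],[[0,0,-2],0,0.5],[[0,0,0],0,0.5]], "grip_force": 12}}

```text
clock: 38.18
eef_pos: [405.7, -269.1, 132.6]
eef_rot: [3.138, -0.006, -0.152]
wrist_force: [0.6, -0.9, -0.6]
finger_gap: 65.5
```

```bash
python3 - <<'E'
from h import *
np.set_printoptions(precision=1,suppress=True)
p,d,c=grab("wrist","w30.png"); W=cloud(d,c)
go(st(17,0,130),3.4)
print(W[150:215:6,253])
E
```

```text
pos [ 404.9 -268.6  130. ] yaw -8.71 -> tool cm [  6.5 -25.8  -0. ] turn -12.1 clock 38.23 gap 65.6 F [ 0.8  0.2 -2.2] q6 1.06
[[ 445.4 -276.3   -0.7]
 [ 449.7 -276.8  105.6]
 [ 445.2 -276.1  106.8]
 [ 440.3 -275.4  105.3]
 [ 435.9 -274.7  107.5]
 [ 430.9 -273.9  106.2]
 [ 425.9 -273.1  105.1]
 [ 421.  -272.4  105.4]
 [ 416.3 -271.7  106.4]
 [ 411.4 -270.9  106.5]
 [ 410.3 -270.7  119.4]]
```

View pics/w30.png

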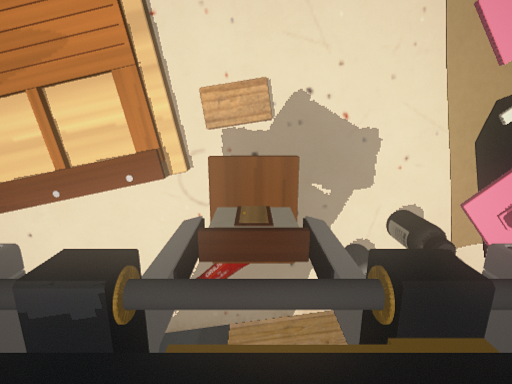

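{"api": "carry_out", "payload": {"deltas": [[[0.3,-1.2,0],0,0.5],[[0.6,-2.4,0],0,0.5],[[0.8,-3.2,0],0,0.5],[[0.8,-3.2,0],0,0.5],[[0.8,-3.2,0],0,0.5],[[0.8,-3.2,0],0,0.5],[[0.8,-3.2,0],0,0.5],[[0.8,-3.2,0],0,0.5],[[0.5,-2,0],0,0.5],[[0.3,-1,0],0,0.5],[[0,0,0],-3,0.5],[[0,0,0],-5,0.5],[[0,0,0],-4.1,0.5],[[0,0,0],0,0.5],[[0,0,0],0,0.5]]}}

```text
clock: 39.48
eef_pos: [507.1, -22.9, 127.5]
eef_rot: [-3.141, 0.002, 0.057]
wrist_force: [-0.5, -0.3, -1.8]
finger_gap: 65.9
```

```bash
python3 - <<'E'
from h import *
np.set_printoptions(precision=1,suppress=True)
p,d,c=grab("wrist","w31.png"); W=cloud(d,c)
go(st(17,0,66),3.4)
S=tost(W); print(S[150:215:6,253]); r=S[185]; i=np.where((abs(r[:,2]-106)<4))[0]; print("y edges",r[i][:,1].min(),r[i][:,1].max())
E
```

```text
pos [507.2 -23.  127.7] yaw 3.22 -> tool cm [0.1 0.  6.2] turn -0.2 clock 39.53 gap 66.0 F [ 0.3  0.4 -1. ] q6 1.4
[[ 58.3  -0.7  27.3]
 [ 60.3  -0.8  99.4]
 [ 55.8  -0.8 101.2]
 [ 50.9  -0.8  99.9]
 [ 46.4  -0.8 101.7]
 [ 41.3  -0.7 100.3]
 [ 36.3  -0.7 100.1]
 [ 31.7  -0.7 101.3]
 [ 26.8  -0.7 102. ]
 [ 21.5  -0.7 100.8]
 [ 20.5  -0.7 114.1]]
y edges -24.504204673815597 27.097802176530735
```

View pics/w31.png

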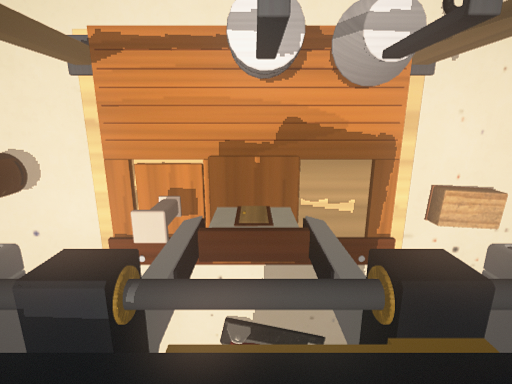

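{"api": "carry_out", "payload": {"deltas": [[[0.1,0,1],0,0.5],[[0,0,2],0,0.5],[[0,0,2],0,0.5],[[0,0,1],0,0.5],[[0,0,0.3],0,0.5],[[0,0,0.3],0,0.5],[[0,0,0.2],0,0.5],[[0,0,0.2],0,0.5],[[0,0,0],0,0.5],[[0,0,0],0,0.5]], "grip_force": 8}}

```text
clock: 40.37
eef_pos: [509.2, -22.9, 59.4]
eef_rot: [3.141, -0.002, 0.059]
wrist_force: [-2.4, 0.9, 4.6]
finger_gap: 65.8
```

```bash
python3 - <<'E'
from h import *
np.set_printoptions(precision=1,suppress=True)
p,d,c=grab("wrist","w32.png"); W=cloud(d,c)
go(st(17,0,57),3.4)
S=tost(W); print(S[150:215:6,253])
E
```

```text
pos [509.1 -22.9  59.4] yaw 3.38 -> tool cm [-0.1  0.   0.2] turn -0.0 clock 40.42 gap 66.0 F [-3.4  0.2  6. ] q6 1.4
[[66.8 -0.8 27.8]
 [62.4 -0.8 31.4]
 [58.1 -0.8 34.4]
 [53.6 -0.8 35.5]
 [48.8 -0.8 35.1]
 [43.7 -0.8 33.9]
 [39.1 -0.8 35. ]
 [34.2 -0.8 35.1]
 [29.3 -0.8 35.1]
 [23.8 -0.7 33.3]
 [22.5 -0.8 45.7]]
```

View pics/w32.png

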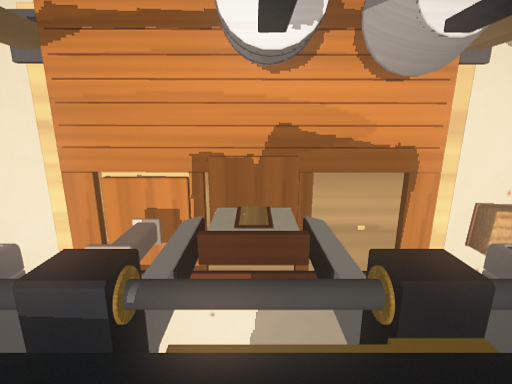

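Far end on deck; press down further to tilt.

{"api": "carry_out", "payload": {"deltas": [[[0,0,0.2],0,0.5],[[0,0,0.2],0,0.5],[[0,0,0.2],0,0.5],[[0,0,0],0,0.5],[[-0.2,0,0],0,0.5],[[-0.2,0,0],0,0.5],[[-0.2,0,0],0,0.5],[[-0.2,0,0],0,0.5],[[0,0,0],0,0.5],[[0,0,0],0,0.5]]}}

```text
clock: 41.25
eef_pos: [500.5, -23.4, 52.4]
eef_rot: [3.142, 0.0, 0.059]
wrist_force: [-3.1, -0.2, 0.2]
finger_gap: 66.1
```

```bash
python3 - <<'E'
from h import *
np.set_printoptions(precision=1,suppress=True)
p,d,c=grab("wrist","w33.png"); W=cloud(d,c)
go(st(0,0,57),3.4)
S=tost(W); print(S[150:215:6,253])
E
```

```text
pos [500.5 -23.3  52.4] yaw 3.39 -> tool cm [-0.9  0.  -0.5] turn -0.0 clock 41.3 gap 65.8 F [-3.1 -0.3  2.2] q6 1.39
[[58.7 -0.7 28.2]
 [54.  -0.7 27.4]
 [50.3 -0.7 34.8]
 [45.7 -0.7 34.1]
 [40.9 -0.7 33.4]
 [36.2 -0.7 33.1]
 [31.5 -0.7 33.2]
 [27.  -0.7 34.4]
 [21.4 -0.7 31.3]
 [16.7 -0.7 32. ]
 [12.6 -0.7 34.9]]
```

View pics/w33.png

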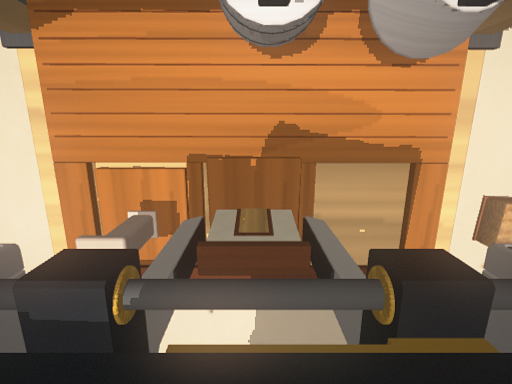

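{"api": "carry_out", "payload": {"deltas": [[[-0.2,0,0],0,0.5],[[-0.2,0,0],0,0.5],[[-0.2,0,0],0,0.5],[[-0.2,0,0],0,0.5],[[0,0,0],0,0.5],[[0,0,0.2],0,0.5],[[0,0,0.2],0,0.5],[[0,0,0],0,0.5],[[0,0,0],0,0.5]]}}

```text
clock: 42.05
eef_pos: [493.6, -23.9, 48.8]
eef_rot: [3.141, -0.002, 0.059]
wrist_force: [3.7, 0.2, 4.5]
finger_gap: 65.8
```

```bash
python3 - <<'E'
from h import *
np.set_printoptions(precision=1,suppress=True)
p,d,c=grab("wrist","w34.png"); W=cloud(d,c)
go(st(0,0,57),3.4)
S=tost(W); print(S[150:215:6,253])
E
```

```text
pos [493.5 -23.9  48.9] yaw 3.39 -> tool cm [-0.2 -0.  -0.8] turn -0.0 clock 42.1 gap 65.9 F [4.7 0.4 5.2] q6 1.39
[[52.  -0.9 26.9]
 [46.7 -0.9 19.5]
 [42.7 -0.9 25.7]
 [38.5 -0.9 28.7]
 [33.8 -0.9 28.6]
 [28.9 -0.9 27.5]
 [24.3 -0.9 28.3]
 [19.4 -0.9 27.8]
 [14.7 -0.8 28.3]
 [ 9.7 -0.8 28.2]
 [ 4.7 -0.8 28. ]]
```

View pics/w34.png

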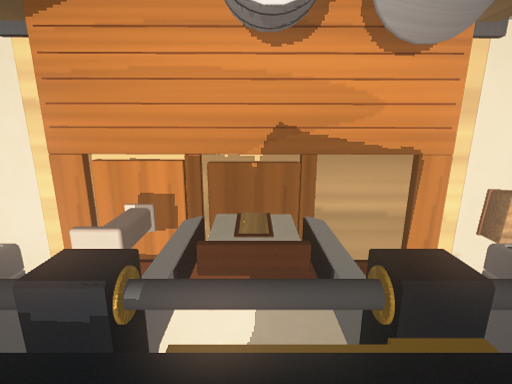

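{"api": "carry_out", "payload": {"deltas": [[[0.1,0,0.2],0,0.5],[[0.1,0,0.1],0,0.5],[[0,0,0],0,0.5],[[0,0,0],0,0.75],[[0,0,0],0,0.85],[[0,0,0],0,0.85],[[0,0,0],0,0.85],[[0,0,-0.5],0,0.85],[[0,0,-1.5],0,0.85],[[0,0,-3],0,0.85],[[0,0,-3],0,0.85],[[0,0,-3],0,0.85],[[0,0,-3],0,0.85],[[0,0,-3],0,0.85],[[0,0,0],0,0.85],[[0,0,0],0,0.85]]}}

```text
clock: 43.43
eef_pos: [495.0, -23.7, 216.8]
eef_rot: [3.141, -0.003, 0.059]
wrist_force: [-0.8, 0.2, -0.7]
finger_gap: 80.0
```

```bash
python3 - <<'E'
from h import *
np.set_printoptions(precision=1,suppress=True)
p,d,c=grab("wrist","w35.png"); W=cloud(d,c)
go(st(0,0,57),3.4)
piece(W,p,0,0); piece(W,p,0,90)
S=tost(W)
for y in (-10,-100):
    q=S[(abs(S[...,0]-150)<30)&(abs(S[...,1]-y)<30)&(S[...,2]>228)&(S[...,2]<245)]; print(y,len(q),q.mean(0) if len(q) else 0)
p,d,c=grab("side","s35.png")
cv2.imwrite("pics/s35z.png",cv2.cvtColor(cv2.resize(p[110:345,150:340],None,fx=2.5,fy=2.5,interpolation=cv2.INTER_CUBIC),cv2.COLOR_RGB2BGR))
S=tost(cloud(d,c))
for y in (-10,-100):
    q=S[(abs(S[...,0]-150)<30)&(abs(S[...,1]-y)<30)&(S[...,2]>228)&(S[...,2]<245)]; print(y,len(q),q.mean(0) if len(q) else 0)
E
```

```text
pos [494.5 -23.7 215.3] yaw 3.39 -> tool cm [-0.3  0.  15.8] turn -0.0 clock 43.48 gap 79.9 F [-0.1  0.3 -0.9] q6 1.39
cap n 958 c [-2.7 -1.3] [65.8 19.5] 89.9 z 92.9
plate top plane [-0.  -0.  26.3] 1234
cap n 652 c [-1.6 89.3] [29.1 30. ] 0.7 z 92.8
plate top plane [-0.   0.  26.2] 1531
-10 149 [138.4  -9.8 234.9]
-100 91 [ 138.9 -100.   234.3]
-10 37 [149.1  -4.9 235.6]
-100 37 [149.5 -96.8 235.6]
```

View pics/w35.png

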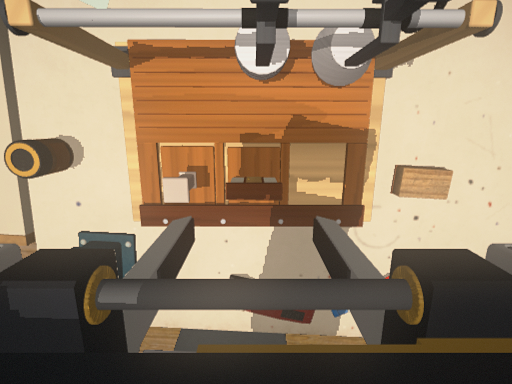

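View pics/s35z.png

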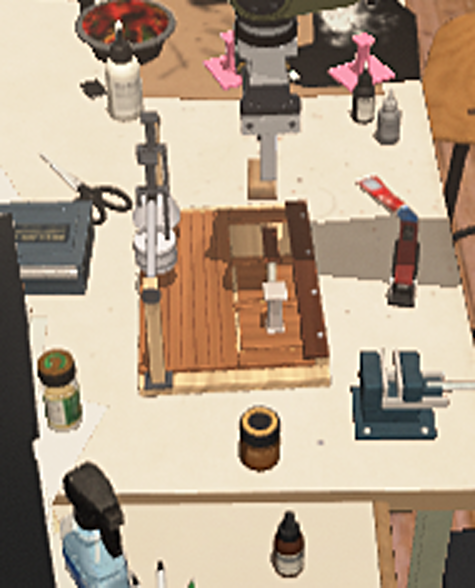

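```bash
python3 - <<'E'
from h import *
p,d,c=grab("top")
cv2.imwrite("pics/t36.png",cv2.cvtColor(cv2.resize(p[80:300,60:512],None,fx=1.75,fy=1.75,interpolation=cv2.INTER_CUBIC),cv2.COLOR_RGB2BGR))
E
```

```text
(no output)
```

View pics/t36.png

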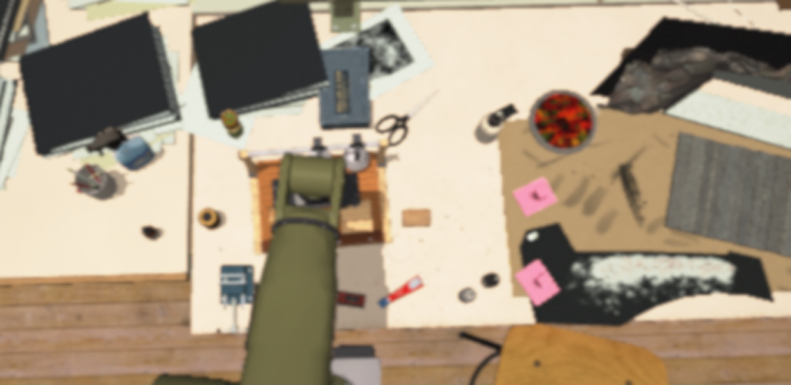

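No third (stepped) piece is on the bench; only the pink look-alikes and a wood block remain. Bystanders are upright and the arm is clear. Handing in.

```bash
python3 - <<'E'
from h import *
print(manip.read_state()["clock"]); print(workorder.sign_off())
E
```

```text
43.5833
the job is handed in; nothing more can be done
None
```

The job is handed in at 43.6 s. Both lamps hang on their marks, and the two set pieces present, column and doorway wall, lie flat in their bays.

- **Lamps:** I hooked the cone lamp over the plain left end and slid it to the far mark, then did the same with the drum lamp to the near mark. The last look from above put their heads at stage y = -100 and -10 mm, with head heights matching a hung lamp. The side camera read -97 and -5 mm, which is still inside the 14 mm limit. The lamps' tilt was not measured separately.
- **Column (left bay):** The centre is at x = -1.6, y = -0.7 mm from the bay centre. The plate lies flat, its top at 26.2 mm where 26 is right.
- **Doorway wall (middle bay):** The centre is at x = -2.7, y = -1.3 mm, flat, with the plate top at 26.3 mm.
- **Stepped monument:** I found none in any view, so the right bay is empty.
- **Bystanders:** The bronze jar and the dropper bottle stand upright, the pink look-alikes were not touched, and I saw no sign that a piece had been knocked aside.

Two things did not match what I was told:
- **Fingertip height:** The fingertips sat about 20 mm above the reported tool position instead of 22 mm below it. The first grasp of the drum lamp closed above the lamp without touching it, and I corrected for the offset after that.
- **Grip point:** The fingers closed on the heads of the lamps and the caps of the pieces, not on the tabs and uprights. I gripped the pieces across y so that the plate could tilt in the jaws.

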